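# Close up a stack of sample trays

## Robot

A 7-joint arm with a two-finger parallel gripper is mounted at the origin on a cart in front of the work surface, level with it; the furniture and walls round the work are solid. World frame = base frame: x ahead of the robot, y to its left, z up, the work surface at z = 0. Lengths are in m, angles in rad, forces in N, time in s.
With the tool pointing down it reaches from about 0.35 to 0.9 m from the base axis. Payload 8.1 kg.
Tool frame: the origin (TCP) lies at the very end of the fingers, on their centre line; the grasp point (between the pads) lies 19 mm behind it; y points along the fingers, x is the direction in which the jaws open and shut, and the axes are right-handed (so a half turn about y gives the same grasp; the last joint's range is limited). The gripper opens to 92 mm and grips with 3 to 60 N. Pads are 19 mm wide; open, the fingers measure 130 mm over their backs; the gripper's body (75 mm by 190 mm) begins 47 mm behind the grasp point.
Start: joints at [-1.408, 0.434, 0.025, 1.573, -0.012, 1.134, -0.075], TCP at [0.164, 0.603, 0.227] pointing down, gripper open.
Joint ranges: [-2.62, 2.62], [-0.44, 2.09], [-1.27, 1.32], [0.08, 2.57], [-1.32, 4.46], [0.12, 2], [-2.74, 2.74]. Speed limits (rad/s): [2.22, 2.22, 3.01, 3.01, 3.14, 3.14, 3.14].

## Interface

Orientations are given as a rotation vector (axis times angle).
In Python, from cell import arm, imaging gives the robot as it stands. The module is installed in compiled form; this text tells all that it offers.
- The arm moves only by the tool send_rows, never from a script. Its argument "steps" is a list of rows, each a list of 5 numbers: the opening, from 0 (shut) to 1 (fully open), then the shift along the tool's x, y, z in cm, then the turn about the tool's y in rad. In form: [[jaw, x, y, z, roll], ...]. A call has 1 to 20 rows; each row is the pose to reach, as a shift and turn from the pose commanded when the call began, along the tool's axes at that moment; what a row does not reach only later rows make up. A row lasts 1/8 s, in which the tool goes at most 62.5 mm and 10.7 degrees, less where a joint would pass 70% of its speed; a pose out of reach is approached as far as the arm can. A call with a gripper value outside its range is refused whole. The fingers move at their own pace and stop on an object; "squeeze" is the grip in N (left out, the last holds). Time passes only in rows, so rows that repeat a pose let the fingers close. It gives the time, the measured TCP pose, the force and the opening at its end, in the units of the state.
- arm.observe(): the state, without advancing time (a new reading comes with each control period).
- imaging.get_image(name): name is "scene" or "top"; returns the picture (400x640x3 uint8, blue, green, red); there is no depth.
- imaging.camera_params(name): a dict with "camera_matrix" (3x3 intrinsics, pixels), "position" and "orientation" of the camera in the world. Camera axes: x right, y down, z forward; pixel columns grow to the right and rows downward; lengths in m; the calibration is good to about 2 mm. A picture is of the moment at which its call begins. camera_params takes no time and is no camera call.
- arm.sign_off(): hands the job in, once; it reports no verdict.
The state is a dict: "clock": time; "joints": joint angles; "dq": joint speeds; "joint_efforts": joint torques, N m; "position": TCP position; "ee_rot": TCP orientation; "force": force on the tool from outside, world axes, zero at the start; "ft_torque": the same for the moment, N m; "width": opening from 0.0 (shut) to 1.0 (fully open).
Only numpy, scipy, OpenCV 4.12 (cv2) and the standard library are available. Lean on these libraries where they do the work, as an engineer would, in place of code of your own. Each camera call takes 0.05 s, during which the arm holds its last target.

## Task

Slide the tray of sample plates off the step and along onto the lowest tray of the stand without lifting it, and press it down at both ends until its skirt is fully home on the tray below. Then put the lid on top of it, fully home, with the lid's two cut corners over the two cut corners of the trays. Let go, and leave the other things lying about where they are.

Things in the scene. Friction and masses are not known exactly. Their poses are not given: they have to be found in the camera images.
- stand: Fixed steel stand: the lowest tray, with a loading step on its -x side. Origin: centre of the lowest tray's underside, on the turntable; z up; x along its length, towards its end with cut corners (roughly the robot's left). Plan 130 mm (x) by 100 mm (y), both corners at the +x end cut at 45 degrees, 22 mm off each edge. Shoulder 26 mm above the origin, a raised block on it.
- stand_nose (a point): Middle of the lowest tray's end with the cut corners, at shoulder height: x +65, y 0, z 26 mm in the stand's frame.
- stand_block (a point): Centre of the top of the stand's raised block, 36 mm above the turntable. The block is 10 mm high, of the same cut-corner plan as the tray but 6.5 mm in from the edges all round (117x87 mm), tapered 2 mm a side over its top 2.5 mm. The loose tray's skirt goes over it with 1.5 mm play each side.
- stand_step (a point): Middle of the step's edge next to the lowest tray (x -68.5 mm in the stand's frame). The step is a flat steel top 36 mm above the turntable, level with the raised block, running 112 mm from here along the stand's -x, 104 mm wide: the tray slides from it onto the block and, once over it, drops by itself by 2 mm or more.
- stand_catch (a point): Spring ball catch in the middle of the block's -x end face, 4.2 mm above the shoulder, sticking out 3.5 mm; its twin is in the +x end face. A skirt that has dropped over the block is held up to 8 mm short of home at an end by its ball; pressing down there with about 6 to 12 N makes it snap past, and it stays down. (A hard final shove may have snapped one end.) Up to 25 N is harmless.
- tray: Loose aluminium tray, about 0.45 kg, 130 mm (x) by 100 mm (y), too wide for the gripper, both corners at its +x end cut 22 mm at 45 degrees; two sample plates are fixed in it. Origin: centre of its underside; z up. Starts on the step, cut end leading and already over the block, askew and off to one side. Home, its origin is 26 mm above the stand's and its axes lie along the stand's.
- tray_nose (a point): Middle of the tray's end with the cut corners, at its shoulder: x +65, y 0, z 26 mm in the tray's frame. Below the shoulder the sides are plain and upright; at the bottom is a skirt 5 mm thick and 11 mm deep with a 120x90 mm cavity of the same cut-corner plan. Slid 3 mm or more too far, the square end rides on the block and no press seats it until it is nudged back.
- tray_rim_front (a point): Middle of the flat top of the tray's raised rim at the cut end: x +53, y 0, z 36 mm in the tray's frame. The rim is 9 mm thick, 6.5 mm in from the outside all round, and stands 10 mm above the shoulder; the lid's skirt goes over it.
- tray_rim_back (a point): The same at the tray's square end: x -53, y 0, z 36 mm in the tray's frame.
- lid: Loose aluminium lid, about 0.3 kg, 130 mm (x) by 100 mm (y), both corners at its +x end cut as on the tray; skirt and cavity as on the tray, 1.5 mm play each side, no catches. Flat top at 19 mm. Origin: centre of its underside; z up. Stands on the turntable at the robot's left, turned any way. Home, its origin is 52 mm above the stand's; turned end for end it rides high.
- lid_nose (a point): Middle of the lid's end with the cut corners, at its top: x +65, y 0, z 19 mm in the lid's frame.
- lid_handle (a point): Centre of the lid's black handle bar, 43 mm above the lid's underside. The bar runs 80 mm along the lid's x, is 16 mm wide (grip across it, along the lid's y) and 12 mm high, 37 to 49 mm above the underside, on two posts 30 mm either side of the middle.
- wax_tin: Bystander, to be left alone: flat blue-brown tin box, 85x123x33 mm; origin: centre of its underside.
- jar: Bystander, to be left alone: white round jar with a pale screw cap, 56 mm across, 70 mm high; origin: centre of its underside.
- tape: Bystander, to be left alone: roll of tape lying flat, 91 mm across, 24 mm high; origin: centre of its underside.
- spare_plate: Bystander, to be left alone: a third sample plate lying on the turntable, 45x60x8 mm, not part of this job; origin: centre of its underside.

How it is judged:
On the way:
1. the tray is fully home on the lowest tray (its underside within 1.8 mm of the shoulder), the lid not yet on it (z of tray in the frame of stand below 0.0278 m and horizontal distance between tray and stand below 0.004 m and horizontal distance between tray_nose and stand_nose below 0.008 m and angle between tray's own z axis and vertical below 0.03 rad and horizontal distance between lid and stand above 0.08 m), for 0.2 s.
At the end, for the whole second after the job is handed in: Tray and lid rest level on the stand: tray origin 26 mm above the stand's origin (at most 27.8), lid origin 52 mm above it (49 to 54), both centred (4 and 6 mm) with their cut-corner ends over the stand's (8 and 10 mm at the end middles), at rest and released (z of tray in the frame of stand below 0.0278 m and horizontal distance between tray and stand below 0.004 m and horizontal distance between tray_nose and stand_nose below 0.008 m and angle between each of tray, lid's own z axis and vertical below 0.03 rad and z of lid in the frame of stand between 0.049 and 0.054 m and horizontal distance between lid and stand below 0.006 m and horizontal distance between lid_nose and stand_nose below 0.01 m and linear speed of each of lid, tray below 0.01 m/s); the robot touches nothing.
It fails at once if the tray is lifted (more than 20 mm above the step) or falls off the stand (z of tray in the frame of stand above 0.056 m or z of tray in the frame of stand below 0.012 m).
It fails at once if one of the bystanders is moved more than 25 mm (distance of any of wax_tin, jar, tape, spare_plate from where it was at the start of the episode above 0.025 m).
It also fails if it takes over 70 s, if anything falls off the work surface, if the arm or the gripper's body presses on something with over 40 N, if the wrist force passes 120 N, or if a joint passes its speed limit or range.

## Working session

There is one attempt and no reset: what is moved stays moved. The work goes in short steps, Python scripts to look and compute and a tool call to move; the robot and the scene stay as the last step left them, time stands still between calls to the robot, and variables do not carry over. Pictures are saved under pics/ and viewed, and the job is handed in when it is done.

Besides the shell and the picture viewer there is one more tool, called by a JSON object that holds its "method" and its "body", one argument or row to a line. send_rows: Moves the arm, as the interface text tells. Its arguments: {"type":"object","properties":{"steps":{"type":"array","items":{"type":"array","items":{"type":"number"}}},"squeeze":{"type":"number"}},"required":["steps"]}

```bash
mkdir -p pics; python3 - <<'E'
from cell import arm, imaging
import cv2
for n in ("scene","top"):
    im=imaging.get_image(n); cv2.imwrite(f"pics/{n}0.png",im)
    p=imaging.camera_params(n); print(n,p)
s=arm.observe(); print(s)
E
```

```text
scene {'camera_matrix': array([[455.09885095,   0.        , 321.07466737],
       [  0.        , 455.09885095, 199.01425828],
       [  0.        ,   0.        ,   1.        ]]), 'position': array([-0.26290611, -0.78367815,  0.58252774]), 'orientation': array([-1.90428489,  0.77110414, -0.49406539])}
top {'camera_matrix': array([[381.3933051 ,   0.        , 322.33305863],
       [  0.        , 381.3933051 , 200.10729531],
       [  0.        ,   0.        ,   1.        ]]), 'position': array([ 0.38159371, -0.01744681,  1.09548965]), 'orientation': array([-2.13441136,  2.1710307 , -0.12929113])}
{'clock': 0.1, 'joints': array([-1.40759709,  0.43510517,  0.02495479,  1.57400368, -0.01155975,
        1.13399805, -0.07513034]), 'dq': array([ 1.23669514e-03,  1.85007923e-04,  6.65377576e-05, -1.61878540e-03,
       -5.36132951e-05, -2.88216172e-03, -1.60613605e-03]), 'joint_efforts': array([ 3.11395081e-03, -6.69131184e+01,  9.88030806e-01, -3.15148580e+01,
       -6.04455988e-02,  3.73240386e-02,  4.05475453e-05]), 'position': array([0.16410901, 0.60259754, 0.22605409]), 'ee_rot': array([-1.32428747, -1.01046407,  1.01211189]), 'force': array([ 0.11409658,  0.03749168, -0.42213484]), 'ft_torque': array([ 0.00545863,  0.00540219, -0.00457224]), 'width': 0.9995269681031496}
```

View pics/scene0.png

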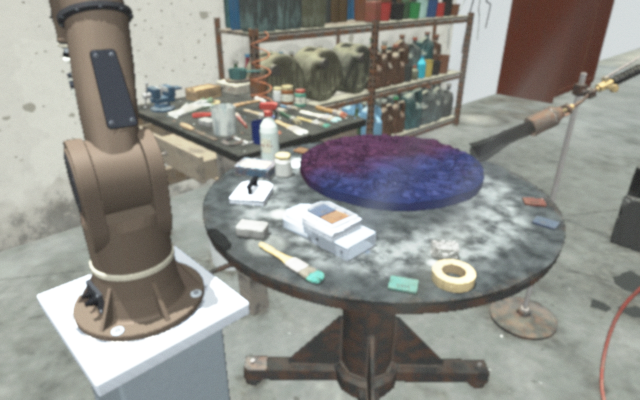

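View pics/top0.png

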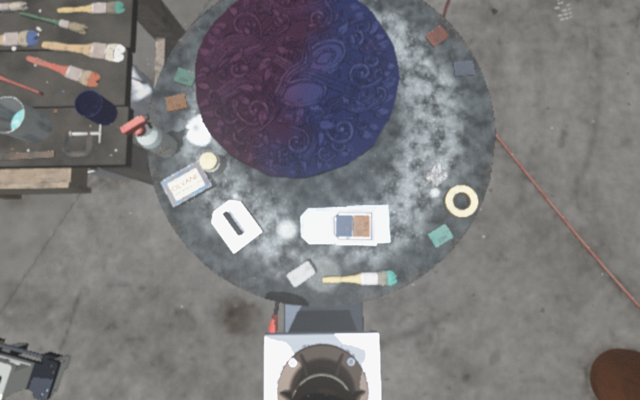

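```bash
cat > h.py <<'E'
from cell import arm, imaging
import cv2, numpy as np
from scipy.spatial.transform import Rotation as R
def cam(n):
    p=imaging.camera_params(n); return p["camera_matrix"],np.array(p["position"]),R.from_rotvec(p["orientation"]).as_matrix()
def proj(n,P):
    K,c,M=cam(n); q=(np.atleast_2d(P)-c)@M; q=q/q[:,2:]; return (q@K.T)[:,:2]
def ray(n,uv,z):
    K,c,M=cam(n); uv=np.atleast_2d(uv).astype(float)
    d=np.c_[uv,np.ones(len(uv))]@np.linalg.inv(K).T@M.T
    return c+d*((z-c[2])/d[:,2])[:,None]
def crop(src,dst,x0,y0,w,h,f):
    im=cv2.imread(src) if isinstance(src,str) else src
    cv2.imwrite(dst,cv2.resize(im[y0:y0+h,x0:x0+w],None,fx=f,fy=f,interpolation=cv2.INTER_CUBIC))
E
python3 - <<'E'
from h import *
crop("pics/top0.png","pics/top0c.png",200,190,200,110,4)
crop("pics/scene0.png","pics/scene0c.png",220,160,160,110,5)
print(proj("top",[[0,0,0],[.164,.603,.227],[.4,0,0],[.4,.3,0]]),proj("scene",[[.4,0,0],[.164,.603,.227]]))
E
```

```text
[[321.38002744 390.02113047]
 [ 44.55703145 353.2467939 ]
 [319.11101833 242.27152534]
 [214.24035607 244.02774922]] [[291.02773014 230.40913134]
 [ 90.48385429 115.04941808]]
```

View pics/top0c.png

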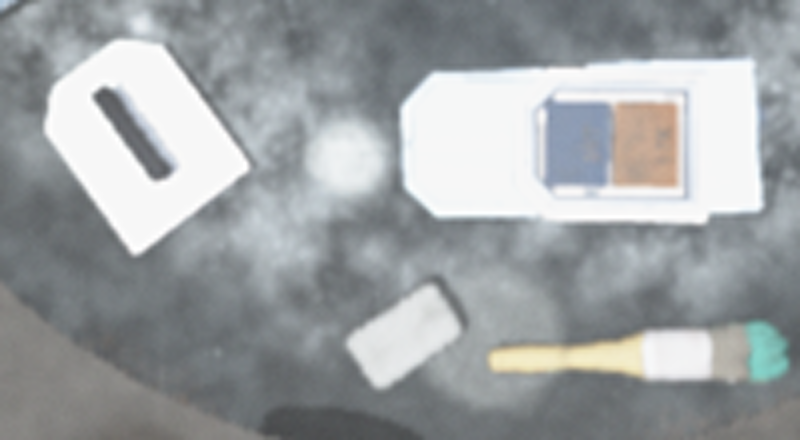

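View pics/scene0c.png

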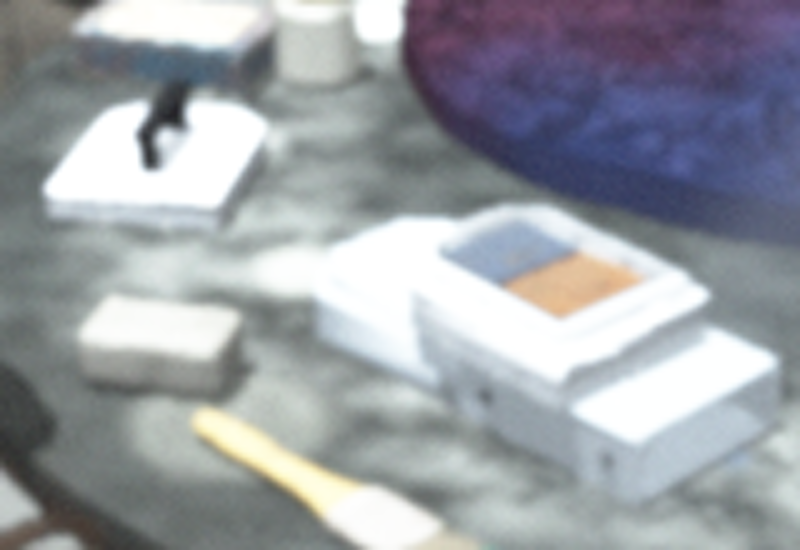

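```bash
python3 - <<'E'
from h import *
for n in("top","scene"):
    a=np.mean([imaging.get_image(n).astype(float) for _ in range(8)],0); np.save(f"pics/{n}_avg.npy",a)
    b=np.clip((a-170)*3,0,255).astype(np.uint8); cv2.imwrite(f"pics/{n}_st.png",b)
crop("pics/top_st.png","pics/top1c.png",290,195,110,65,7)
crop("pics/scene_st.png","pics/scene1c.png",270,190,120,80,6)
E
```

```text
(no output)
```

View pics/top1c.png

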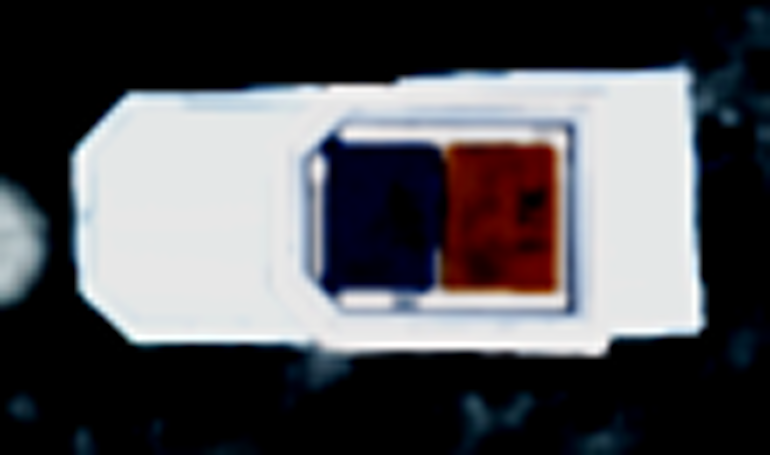

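View pics/scene1c.png

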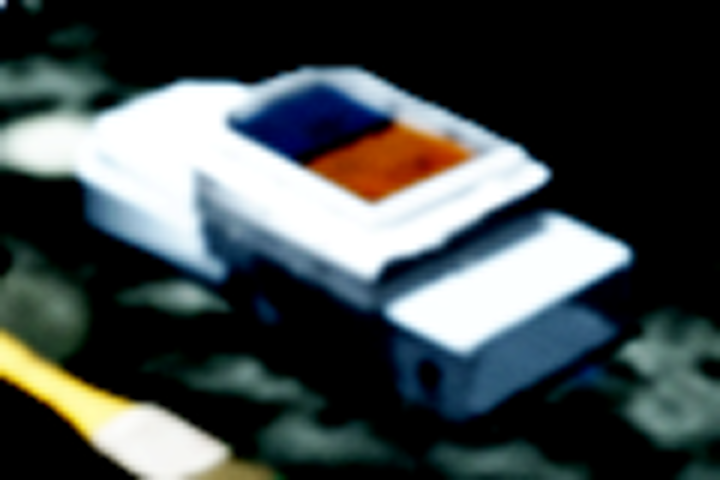

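```bash
cat >> h.py <<'E'
from scipy.ndimage import map_coordinates
def edge(g,p0,p1,w=2.5,m=0.15):
    p0=np.array(p0,float);p1=np.array(p1,float);d=p1-p0;n=np.array([-d[1],d[0]])/np.hypot(*d)
    s=np.arange(-w,w+.01,.1);P=[]
    for t in np.linspace(m,1-m,40):
        q=p0+t*d+s[:,None]*n
        v=map_coordinates(g,[q[:,1],q[:,0]],order=1); k=np.abs(np.gradient(np.convolve(v,np.ones(5)/5,'same')))
        k[:5]=0;k[-5:]=0
        P.append(q[np.argmax(k)])
    P=np.array(P,np.float32); vx,vy,x,y=cv2.fitLine(P,cv2.DIST_HUBER,0,.01,.01).ravel()
    r=np.abs((P-[x,y])@[-vy,vx]); return np.array([x,y,vx,vy]),np.median(r)
def inter(a,b):
    A=np.array([[a[2],-b[2]],[a[3],-b[3]]]);t=np.linalg.solve(A,b[:2]-a[:2]);return a[:2]+t[0]*a[2:]
def poly(g,pts,**k):
    n=len(pts);E=[];
    for i in range(n):
        e,r=edge(g,pts[i],pts[(i+1)%n],**k);E.append(e);print("res %.2f"%r,end=" ")
    return np.array([inter(E[i-1],E[i]) for i in range(n)])
def fit(mod,w):
    mod=np.array(mod,float);w=np.array(w)[:,:2];a=mod-mod.mean(0);b=w-w.mean(0)
    th=np.arctan2((a[:,0]*b[:,1]-a[:,1]*b[:,0]).sum(),(a*b).sum());c,s=np.cos(th),np.sin(th);M=np.array([[c,-s],[s,c]])
    t=w.mean(0)-M@mod.mean(0);return t,th,(w-(mod@M.T+t))*1000
def c7(u,f=7,o=(290,195)): return (np.array(u)+.5)/f-.5+np.array(o)
E
python3 - <<'E'
from h import *
a=np.load("pics/top_avg.npy"); g=a.min(2)
# stand: lines
n1,n2,ct,cb,st,sb=[c7(u) for u in[(72,155),(80,290),(128,93),(135,343),(688,68),(703,330)]]
E={k:edge(g,*v) for k,v in dict(nose=(n1,n2),cutT=(n1,ct),cutB=(n2,cb),back=(st,sb)).items()}
for k,v in E.items(): print(k,v)
N1=inter(E["nose"][0],E["cutT"][0]);N2=inter(E["nose"][0],E["cutB"][0])
P=np.vstack([ray("top",N1,.026),ray("top",N2,.026)]);print(P)
# side edges near nose
sideT=edge(g,ct,c7((240,91)))[0]; sideB=edge(g,cb,c7((300,344)))[0]
CT=inter(sideT,E["cutT"][0]);CB=inter(sideB,E["cutB"][0])
P=np.vstack([P,ray("top",CT,.026),ray("top",CB,.026)])
# step corners
sT=edge(g,c7((500,72)),st)[0];sB=edge(g,c7((615,336)),sb)[0]
S=np.vstack([ray("top",inter(sT,E["back"][0]),.036),ray("top",inter(sB,E["back"][0]),.036)])
mod=[(.065,-.028),(.065,.028),(.043,-.05),(.043,.05),(-.1805,-.052),(-.1805,.052)]
A=np.vstack([P,S]); print(A)
print(fit(mod,A)); print(fit(mod[:4],A[:4]))
# tray inner rim
q=[c7(u) for u in[(575,122),(575,312),(338,312),(303,285),(303,152),(338,122)]]
Q=poly(g,q,w=1.5); print(Q); W=ray("top",Q,.072); print(W)
m=[(-.0495,-.0345),(-.0495,.0345)]
E
```

```text
nose (array([3.0006866e+02, 2.2603110e+02, 7.0994519e-02, 9.9747670e-01],
      dtype=float32), np.float32(0.13405702))
cutT (array([303.3856   , 212.06186  ,   0.6746701,  -0.7381194], dtype=float32), np.float32(0.024106441))
cutB (array([304.72266   , 240.28165   ,   0.72168756,   0.69221896],
      dtype=float32), np.float32(0.007047945))
back (array([3.8878937e+02, 2.2091858e+02, 5.2397400e-02, 9.9862629e-01],
      dtype=float32), np.float32(0.15882139))
[[0.47271542 0.05395222 0.026     ]
 [0.41634664 0.0504559  0.026     ]]
[[ 0.47271542  0.05395222  0.026     ]
 [ 0.41634664  0.0504559   0.026     ]
 [ 0.4979614   0.03033323  0.026     ]
 [ 0.39740412  0.03113693  0.026     ]
 [ 0.50096835 -0.19436282  0.036     ]
 [ 0.39517493 -0.19582682  0.036     ]]
(array([ 0.44653355, -0.01321964]), np.float64(1.5802418129429217), array([[-1.20293077,  1.91029197],
       [-1.57420901, -1.05709659],
       [ 1.83623237,  0.08251768],
       [ 1.27448928,  1.83075281],
       [ 0.73224156, -1.14238973],
       [-1.06582344, -1.62407613]]))
(array([ 0.44707597, -0.01252173]), np.float64(1.588743123540481), array([[-1.1895608 ,  0.98194259],
       [-1.56735919, -1.50941866],
       [ 1.6651531 , -1.03540391],
       [ 1.09176689,  1.56287998]]))
res 0.00 res 0.15 res 0.07 res 0.01 res 0.18 res 0.09 [[370.71426 212.27762]
 [370.71432 238.45387]
 [338.58228 238.90596]
 [332.36548 233.26773]
 [332.36853 217.47862]
 [338.24847 212.42131]]
[[ 0.47672475 -0.14127992  0.072     ]
 [ 0.40662396 -0.13899954  0.072     ]
 [ 0.40685617 -0.05326731  0.072     ]
 [ 0.42214098 -0.03697249  0.072     ]
 [ 0.46446611 -0.03782043  0.072     ]
 [ 0.4778438  -0.05392285  0.072     ]]
```

```bash
python3 - <<'E'
from h import *
a=np.load("pics/top_avg.npy"); g=a.min(2)
W=np.array([[0.47672475,-0.14127992],[0.40662396,-0.13899954],[0.40685617,-0.05326731],[0.42214098,-0.03697249],[0.46446611,-0.03782043],[0.4778438,-0.05392285]])
m=[(-.0495,-.0345),(-.0495,.0345)]
# cut of inner outline: offset 15.5 in: cut line at x+|y|=115-22-15.5*1.414 -> 
k=.115-.022-.0155*2**.5
m+= [(k-.0345,.0345),(.0495,k-.0495),(.0495,-(k-.0495)),(k-.0345,-.0345)]
print(fit(m,W))
b,_=edge(g,c7((330,348)),c7((600,352)),w=1.5)
bk,_=edge(g,c7((605,352)),c7((608,342)),w=1.5)
p=ray("top",[b[:2]-20*b[2:],b[:2]+20*b[2:]],.062); d=p[1]-p[0];print(p, np.arctan2(-d[0],-d[1]))
t,_=edge(g,c7((430,77)),c7((530,72)),w=1.5)
# lid
G=g
lid=[(248,165),(136,255),(46,130),(55,95),(120,40),(165,45)]
q=[c7(u,4,(200,190)) for u in lid]
Q=poly(G,q,w=2);L=ray("top",Q,.019);print(L)
# model: order
lm=[(-.065,-.05),(-.065,.05),(.043,.05),(.065,.028),(.065,-.028),(.043,-.05)]
print(fit(lm,L))
# handle dark
x0,y0,x1,y1=215,205,255,240
mk=(a[y0:y1,x0:x1].max(2)<110).astype(np.uint8)
n,lab,stt,cc=cv2.connectedComponentsWithStats(mk)
for i in range(1,n): print(stt[i],cc[i]+[x0,y0])
E
```

```text
(array([ 0.44225349, -0.08923552]), np.float64(1.555283659715015), array([[ 0.74326083, -2.01519072],
       [-0.36583119, -0.80514182],
       [-1.4688932 , -1.14224458],
       [ 0.69674071,  2.43424019],
       [-0.13231596,  2.25579043],
       [ 0.52703881, -0.72745348]]))
[[ 0.3942311  -0.0470276   0.062     ]
 [ 0.38597277 -0.15414783  0.062     ]] 0.0769418757871042
res 0.05 res 0.09 res 0.13 res 0.00 res 0.12 res 0.05 [[0.43284489 0.15822621 0.019     ]
 [0.37078908 0.24061594 0.019     ]
 [0.46113201 0.30667192 0.019     ]
 [0.4889215  0.30218242 0.019     ]
 [0.52643027 0.25780286 0.019     ]
 [0.52143195 0.22282625 0.019     ]]
(array([0.45546262, 0.23944849]), np.float64(0.6440051746206323), array([[-0.65755404, -2.21119919],
       [-2.67304764,  0.20878801],
       [ 1.30255839,  1.42121865],
       [-1.71016427,  1.31620195],
       [ 2.1760244 ,  1.71969166],
       [ 1.56218317, -2.45470108]]))
[ 9  8 14 15 47] [229.23404255 218.29787234]
[25 26  2  3  3] [240.33333333 232.        ]
```

```bash
cat >> h.py <<'E'
def st():
    s=arm.observe();M=R.from_rotvec(s["ee_rot"]).as_matrix();p=s["position"]
    print("t %.2f"%s["clock"],"pos",np.round(p,4),"F",np.round(s["force"],1),"T",np.round(s["ft_torque"],2),"w %.3f"%s["width"],"jaw ang %.4f"%np.arctan2(M[1,0],M[0,0]),"q7 %.2f"%s["joints"][6],"tool y",np.round(M[:,1],3));return s,M,p
def to(P):
    s,M,p=st(); d=(np.array(P)-p)@M*100; print("shift cm (tool xyz)",np.round(d,2)); return d
E
python3 - <<'E'
from h import *
s,M,p=st();print(np.round(M,3))
E
```

```text
t 0.90 pos [0.1642 0.6031 0.2268] F [-0.5  0.4  0.1] T [-0.05 -0.03  0.03] w 1.002 jaw ang 1.3049 q7 -0.08 tool y [ 0.  0. -1.]
[[ 0.263  0.    -0.965]
 [ 0.965  0.     0.263]
 [ 0.    -1.    -0.   ]]
```

{"method": "send_rows", "body": {
  "steps": [
    [0,-7,0,-8,0.18],
    [0,-14,0,-16,0.36],
    [0,-21,0,-24,0.54],
    [0,-27.9,0,-32.1,0.72],
    [0,-34,0,-33,0.9],
    [0,-40,0,-33.8,1.08],
    [0,-46,0,-34.6,1.2],
    [0,-52,2,-35.3,1.295],
    [0,-58,5,-36,1.295],
    [0,-61.8,7.7,-36.6,1.295],
    [0,-61.8,7.7,-36.6,1.295],
    [0,-61.8,7.7,-36.6,1.295]
  ]
}}

```text
clock: 2.4
position: [0.3552, -0.0877, 0.1508]
ee_rot: [-1.57, -0.01, 0.007]
force: [1.4, 0.2, -0.3]
width: 0.001
```

```bash
python3 - <<'E'
from h import *
to([.355,-.089,.043])
cv2.imwrite("pics/t2.png",imaging.get_image("top"));cv2.imwrite("pics/s2.png",imaging.get_image("scene"))
crop("pics/s2.png","pics/s2c.png",200,100,260,190,3)
E
```

```text
t 2.40 pos [ 0.3552 -0.0877  0.1508] F [ 1.4  0.2 -0.3] T [-0.08 -0.09  0.05] w 0.001 jaw ang 0.0109 q7 0.26 tool y [ 0.002  0.001 -1.   ]
shift cm (tool xyz) [-0.05 10.78 -0.14]
```

View pics/s2c.png

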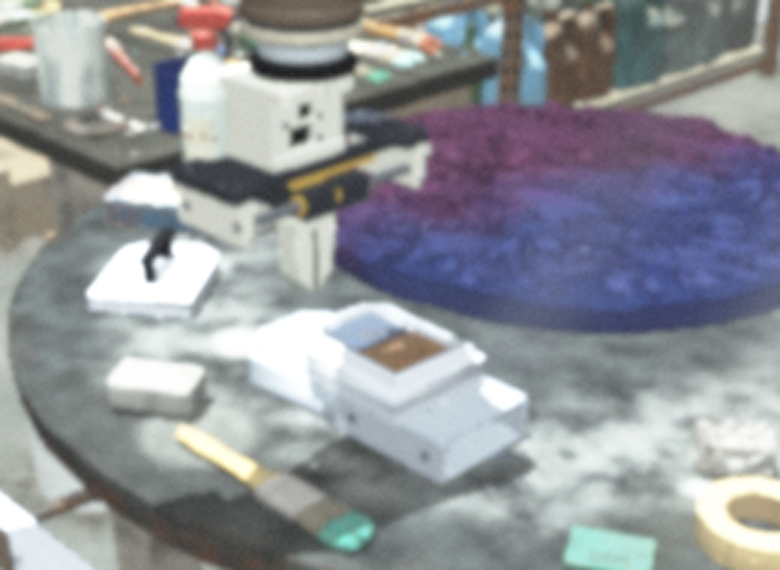

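View pics/t2.png

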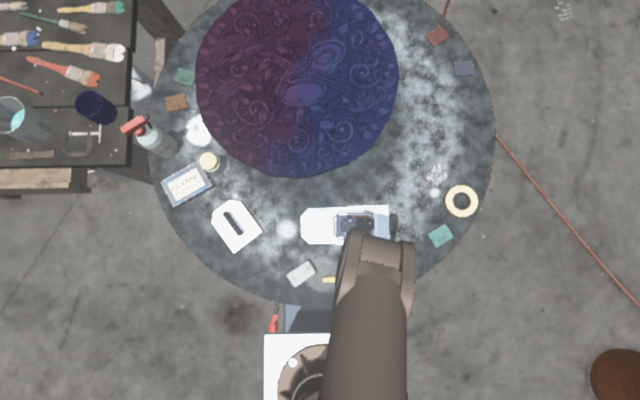

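{"method": "send_rows", "body": {
  "steps": [
    [0,0,5.5,-0.1,0],
    [0,0,9,-0.1,0],
    [0,0,10.7,-0.1,0],
    [0,0,10.7,-0.1,0]
  ]
}}

```text
clock: 3.0
position: [0.3545, -0.0869, 0.0432]
ee_rot: [-1.571, -0.006, 0.009]
force: [0.6, 0.4, 0.6]
width: 0.008
```

{"method": "send_rows", "body": {
  "steps": [
    [0,0.4,0,0,0],
    [0,0.8,0,0,0],
    [0,1.2,0,0,0],
    [0,1.4,0,0,0],
    [0,1.4,0,0,0]
  ]
}}

```text
clock: 3.62
position: [0.3693, -0.0869, 0.0439]
ee_rot: [-1.571, -0.008, 0.008]
force: [0.0, 0.5, -0.6]
width: 0.005
```

```bash
python3 - <<'E'
from h import *
st()
a=imaging.get_image("top");cv2.imwrite("pics/t3.png",a);b=imaging.get_image("scene");cv2.imwrite("pics/s3.png",b)
crop(a,"pics/t3c.png",290,195,110,65,7)
crop(b,"pics/s3c.png",270,180,120,90,6)
E
```

```text
t 3.62 pos [ 0.3693 -0.0869  0.0439] F [ 0.   0.5 -0.6] T [-0.08  0.1  -0.02] w 0.005 jaw ang 0.0101 q7 0.62 tool y [ 0.  0. -1.]
```

View pics/t3c.png

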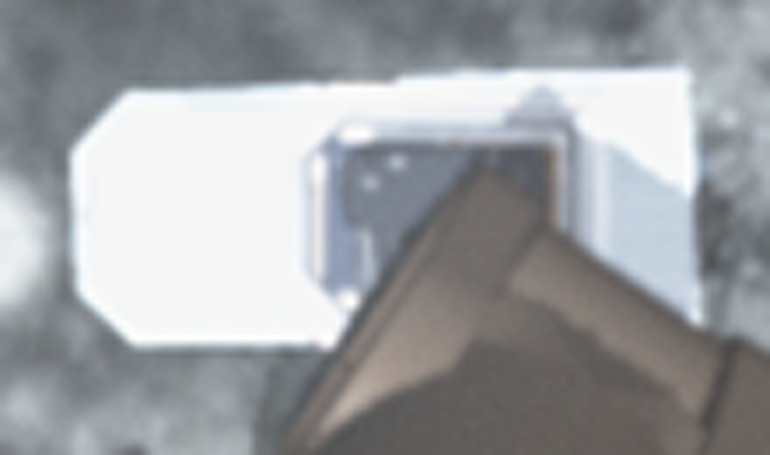

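View pics/s3c.png

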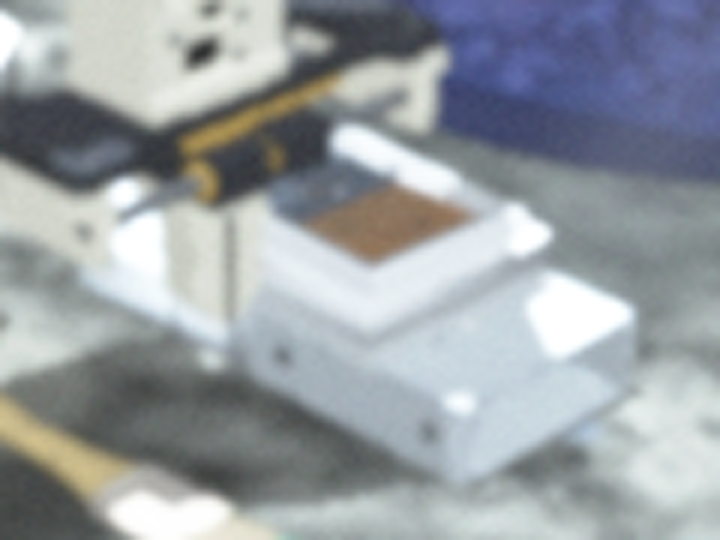

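{"method": "send_rows", "body": {
  "steps": [
    [0,0.15,0,0,0],
    [0,0.3,0,0,0],
    [0,0.3,0,0,0]
  ]
}}

```text
clock: 4.1
position: [0.3722, -0.087, 0.0438]
ee_rot: [-1.571, -0.008, 0.008]
force: [0.5, 0.3, -0.3]
width: 0.007
```

```bash
cat >> h.py <<'E'
def red(im):
    h=cv2.cvtColor(im,cv2.COLOR_BGR2HSV); b,g,r=[im[...,i].astype(int) for i in range(3)]
    m=((r-b)>25)&((r-b)*1.0>0.25*r)
    m=m.astype(np.uint8); m[:, :300]=0; m[:,400:]=0; m[:195]=0; m[250:]=0
    n,l,s,c=cv2.connectedComponentsWithStats(m); i=1+np.argmax(s[1:,4]); return c[i],s[i]
E
python3 - <<'E'
from h import *
st()
b=imaging.get_image("scene");cv2.imwrite("pics/s4.png",b)
print(red(cv2.imread("pics/s2.png")),red(cv2.imread("pics/s3.png")),red(b))
E
```

```text
t 4.10 pos [ 0.3722 -0.087   0.0438] F [ 0.5  0.3 -0.3] T [-0.11  0.07  0.02] w 0.007 jaw ang 0.0100 q7 0.62 tool y [ 0. -0. -1.]
(array([334.27142857, 216.55714286]), array([324, 212,  22,  11, 140], dtype=int32)) (array([334.01449275, 216.60144928]), array([323, 212,  23,  11, 138], dtype=int32)) (array([334.19444444, 216.52083333]), array([323, 212,  24,  11, 144], dtype=int32))
```

{"method": "send_rows", "body": {
  "steps": [
    [0,0.15,0,0,0],
    [0,0.3,0,0,0],
    [0,0.3,0,0,0]
  ]
}}

```text
clock: 4.53
position: [0.3752, -0.0869, 0.0438]
ee_rot: [-1.571, -0.008, 0.008]
force: [-0.4, 0.1, -0.6]
width: 0.005
```

```bash
python3 - <<'E'
from h import *
st()
b=imaging.get_image("scene");cv2.imwrite("pics/s5.png",b)
print(red(b)); crop(b,"pics/s5c.png",270,180,120,90,6)
E
```

```text
t 4.53 pos [ 0.3752 -0.0869  0.0438] F [-0.4  0.1 -0.6] T [-0.09  0.09  0.02] w 0.005 jaw ang 0.0101 q7 0.62 tool y [ 0. -0. -1.]
(array([334.1369863 , 216.58219178]), array([323, 212,  24,  11, 146], dtype=int32))
```

View pics/s5c.png

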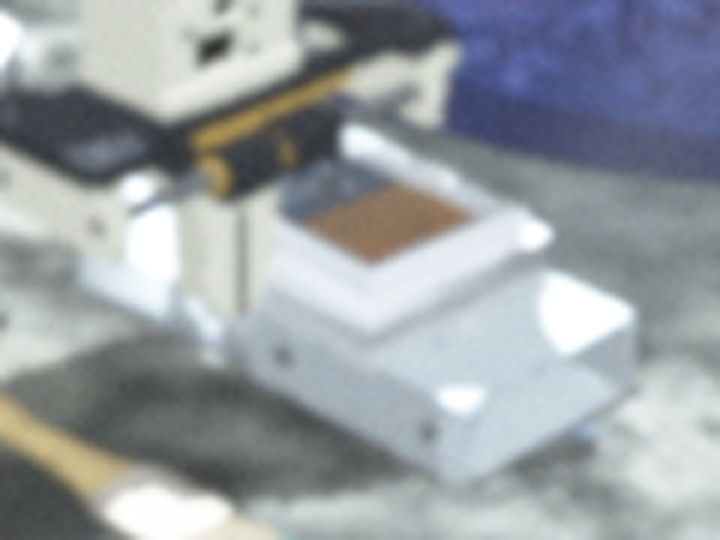

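```bash
python3 - <<'E'
from h import *
p=np.array([.3752,-.0869,.0438])
for d in([0,0,0],[.019,-.0095,0],[-.019,-.0095,0],[.01,-.0095,0],[-.01,-.0095,0],[.016,-.003,.018]):
    q=proj("scene",p+d)[0]; print(d,(q-[270,180]+.5)*6-.5)
E
```

```text
[0, 0, 0] [222.6437293  308.64769625]
[0.019, -0.0095, 0] [273.77199706 300.8874281 ]
[-0.019, -0.0095, 0] [203.37969341 334.06851627]
[0.01, -0.0095, 0] [257.38187463 308.61330251]
[-0.01, -0.0095, 0] [220.33661602 326.0754671 ]
[0.016, -0.003, 0.018] [257.0694664  258.10085896]
```

{"method": "send_rows", "body": {
  "steps": [
    [0,0.15,0,0,0],
    [0,0.3,0,0,0],
    [0,0.45,0,0,0],
    [0,0.45,0,0,0]
  ]
}}

```text
clock: 5.08
position: [0.3784, -0.0867, 0.0436]
ee_rot: [-1.57, -0.006, 0.009]
force: [-4.6, 0.1, 3.1]
width: 0.007
```

```bash
python3 - <<'E'
from h import *
st()
b=imaging.get_image("scene");cv2.imwrite("pics/s6.png",b)
print(red(b)); crop(b,"pics/s6c.png",270,180,120,90,6)
E
```

```text
t 5.08 pos [ 0.3784 -0.0867  0.0436] F [-4.6  0.1  3.1] T [-0.11  1.03 -0.06] w 0.007 jaw ang 0.0096 q7 0.62 tool y [-0.002  0.001 -1.   ]
(array([334.74647887, 216.18309859]), array([324, 211,  23,  11, 142], dtype=int32))
```

{"method": "send_rows", "body": {
  "steps": [
    [0,0.1,0,0,0],
    [0,0.2,0,0,0],
    [0,0.25,0,0,0],
    [0,0.25,0,0,0]
  ]
}}

```text
clock: 5.62
position: [0.3823, -0.0868, 0.0438]
ee_rot: [-1.571, -0.008, 0.008]
force: [-1.4, -0.2, -0.4]
width: 0.004
```

```bash
python3 - <<'E'
from h import *
st()
b=imaging.get_image("scene");cv2.imwrite("pics/s7.png",b)
print(red(b)); 
E
```

```text
t 5.62 pos [ 0.3823 -0.0868  0.0438] F [-1.4 -0.2 -0.4] T [-0.09  0.54  0.03] w 0.004 jaw ang 0.0100 q7 0.62 tool y [ 0. -0. -1.]
(array([335.87943262, 215.58156028]), array([324, 211,  24,  11, 141], dtype=int32))
```

{"method": "send_rows", "body": {
  "steps": [
    [0,-1,0,0,0],
    [0,-2,-2,0,0],
    [0,-2.5,-7,-1,0],
    [0,-2.5,-12,-5,0],
    [0,-2,-14,-9,0],
    [0,1,-14,-13,0],
    [0,4,-14,-15.5,0],
    [0,5,-14,-15.5,0]
  ]
}}

```text
clock: 6.68
position: [0.4347, -0.2434, 0.1838]
ee_rot: [-1.573, -0.007, 0.005]
force: [-0.5, 0.7, -0.0]
width: 0.006
```

```bash
python3 - <<'E'
from h import *
st()
a=imaging.get_image("top");cv2.imwrite("pics/t8.png",a);b=imaging.get_image("scene");cv2.imwrite("pics/s8.png",b)
print(red(b)); crop(a,"pics/t8c.png",280,160,150,110,5)
E
```

```text
t 6.67 pos [ 0.4347 -0.2434  0.1838] F [-0.5  0.7 -0. ] T [-0.09  0.11  0.  ] w 0.006 jaw ang 0.0078 q7 0.79 tool y [ 0.001 -0.002 -1.   ]
(array([335.70322581, 215.61935484]), array([324, 211,  25,  11, 155], dtype=int32))
```

View pics/t8c.png

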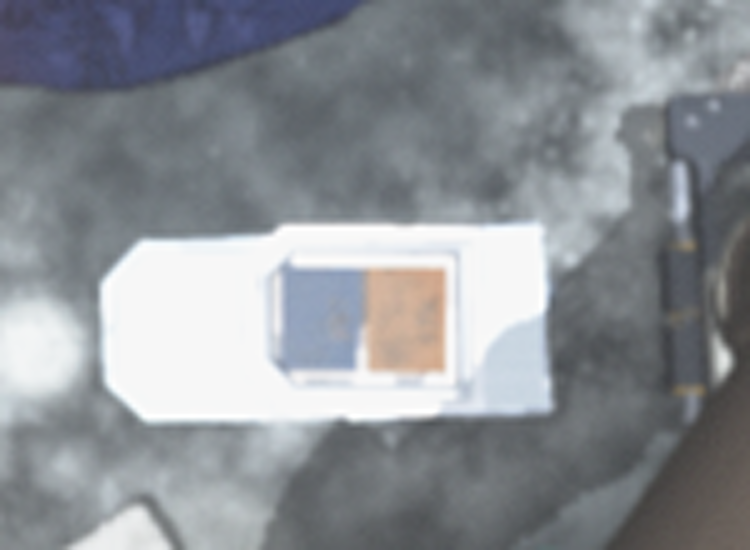

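```bash
python3 - <<'E'
from h import *
a=np.mean([imaging.get_image("top").astype(float) for _ in range(6)],0); np.save("pics/top8.npy",a)
b=np.clip((a-170)*3,0,255).astype(np.uint8); crop(b,"pics/t8s.png",290,195,110,65,7)
g=a.min(2)
q=[c7(u,5,(280,160)) for u in[(456,252),(460,388),(292,386),(268,364),(268,276),(290,252)]]
Q=poly(g,q,w=1.3); W=ray("top",Q,.072)
m=[(-.0495,-.0345),(-.0495,.0345)]
k=.115-.022-.0155*2**.5
m+= [(k-.0345,.0345),(.0495,k-.0495),(.0495,-(k-.0495)),(k-.0345,-.0345)]
print(fit(m,W))
E
```

```text
res 0.10 res 0.31 res 0.12 res 0.08 res 0.17 res 0.07 (array([ 0.44774454, -0.08894255]), np.float64(1.5370103614407562), array([[ 1.01719359, -1.01805243],
       [-1.92590814, -1.82851675],
       [-3.46601718, -1.31472135],
       [ 3.96525241,  1.37733821],
       [ 0.13838013,  1.78491901],
       [ 0.27109918,  0.99903331]]))
```

View pics/t8s.png

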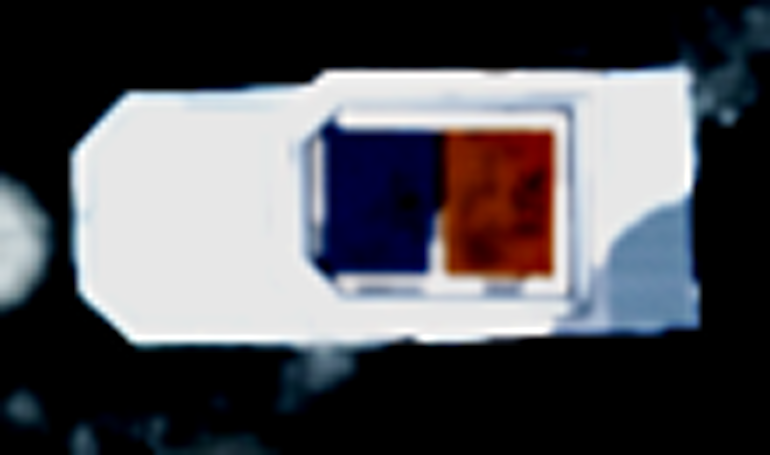

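{"method": "send_rows", "body": {
  "steps": [
    [0.75,1.3,4,3,0],
    [0.75,1.3,9,5.5,0],
    [0.75,1.3,13,5.5,0],
    [0.75,1.3,14,5.5,0],
    [0.75,1.3,14,5.5,0]
  ]
}}

```text
clock: 7.7
position: [0.446, -0.1867, 0.0443]
ee_rot: [-1.571, -0.007, 0.007]
force: [-0.0, -0.5, 1.2]
width: 0.5
```

```bash
python3 - <<'E'
from h import *
to([.448,-.168,.043])
b=imaging.get_image("scene");cv2.imwrite("pics/s9.png",b)
print(red(b)); crop(b,"pics/s9c.png",270,160,140,110,5)
E
```

```text
t 7.70 pos [ 0.446  -0.1867  0.0443] F [-0.  -0.5  1.2] T [-0.1   0.01  0.02] w 0.500 jaw ang 0.0091 q7 0.88 tool y [-0. -0. -1.]
shift cm (tool xyz) [0.22 0.13 1.87]
(array([358.94382022, 208.71910112]), array([351, 200,  24,  21,  89], dtype=int32))
```

View pics/s9c.png

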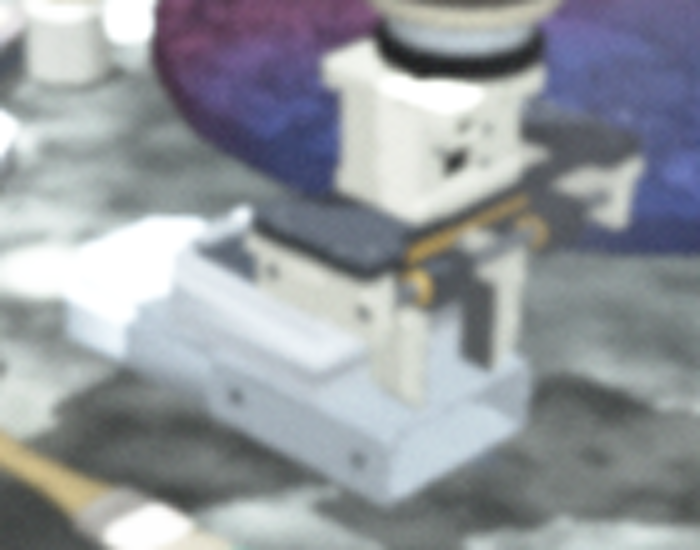

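{"method": "send_rows", "body": {
  "steps": [
    [0.75,0.2,0,0.2,0],
    [0.75,0.2,0,0.4,0],
    [0.75,0.2,0,0.8,0],
    [0.75,0.2,0,1.2,0],
    [0.75,0.2,0,1.6,0],
    [0.75,0.2,0,2.0,0],
    [0.75,0.2,0,2.3,0],
    [0.75,0.2,0,2.6,0],
    [0.75,0.2,0,2.6,0]
  ]
}}

```text
clock: 8.88
position: [0.4477, -0.1599, 0.0437]
ee_rot: [-1.571, -0.008, 0.008]
force: [0.3, -0.3, -0.4]
width: 0.751
```

```bash
python3 - <<'E'
from h import *
st()
b=imaging.get_image("scene");cv2.imwrite("pics/s10.png",b)
a=imaging.get_image("top");cv2.imwrite("pics/t10.png",a)
crop(b,"pics/s10c.png",270,160,140,110,5)
crop(a,"pics/t10c.png",290,180,130,80,6)
E
```

```text
t 8.88 pos [ 0.4477 -0.1599  0.0437] F [ 0.3 -0.3 -0.4] T [-0.16 -0.01 -0.02] w 0.751 jaw ang 0.0102 q7 0.84 tool y [-0.  0. -1.]
```

View pics/s10c.png

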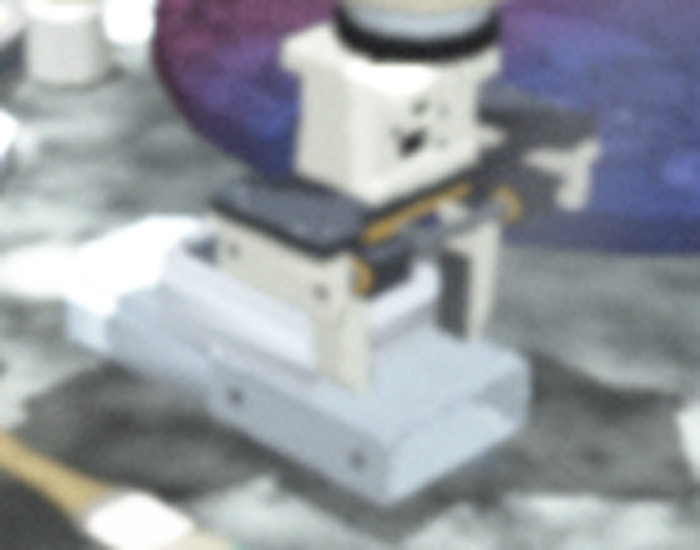

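View pics/t10c.png

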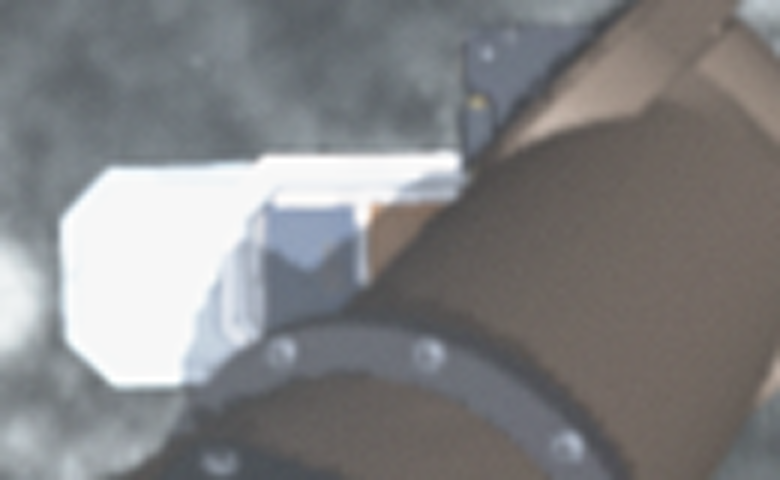

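{"method": "send_rows", "body": {
  "steps": [
    [0.75,0,0,0.4,0],
    [0.75,0,0,0.8,0],
    [0.75,0,0,1.2,0],
    [0.75,0,0,1.6,0],
    [0.75,0,0,2.0,0],
    [0.75,0,0,2.4,0],
    [0.75,0,0,2.8,0],
    [0.75,0,0,3.2,0],
    [0.75,0,0,3.6,0],
    [0.75,0,0,4.0,0],
    [0.75,0,0,4.4,0],
    [0.75,0,0,4.8,0],
    [0.75,0,0,5.2,0],
    [0.75,0,0,5.4,0],
    [0.75,0,0,5.4,0]
  ]
}}

```text
clock: 10.85
position: [0.4472, -0.1058, 0.0437]
ee_rot: [-1.57, -0.008, 0.008]
force: [0.2, -2.0, 1.3]
width: 0.754
```

```bash
python3 - <<'E'
from h import *
st()
b=imaging.get_image("scene");cv2.imwrite("pics/s11.png",b)
a=imaging.get_image("top");cv2.imwrite("pics/t11.png",a)
crop(b,"pics/s11c.png",270,160,140,110,5)
crop(a,"pics/t11c.png",290,180,130,80,6)
E
```

```text
t 10.85 pos [ 0.4472 -0.1058  0.0437] F [ 0.2 -2.   1.3] T [-0.49 -0.08 -0.1 ] w 0.754 jaw ang 0.0102 q7 0.74 tool y [-0.  0. -1.]
```

View pics/s11c.png

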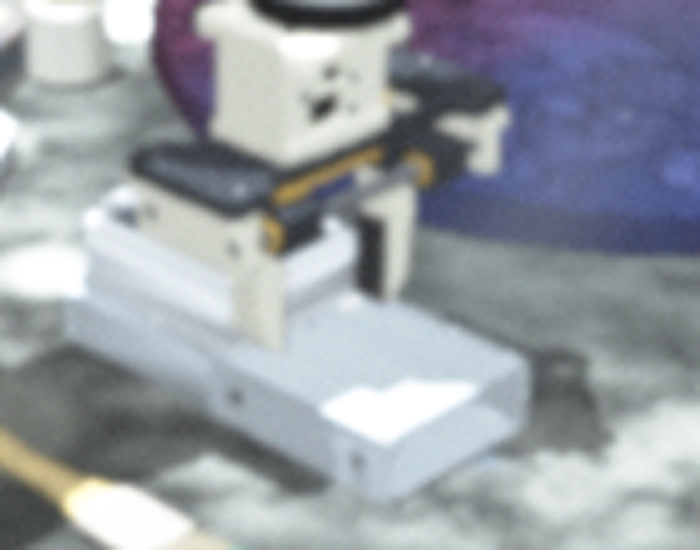

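View pics/t11c.png

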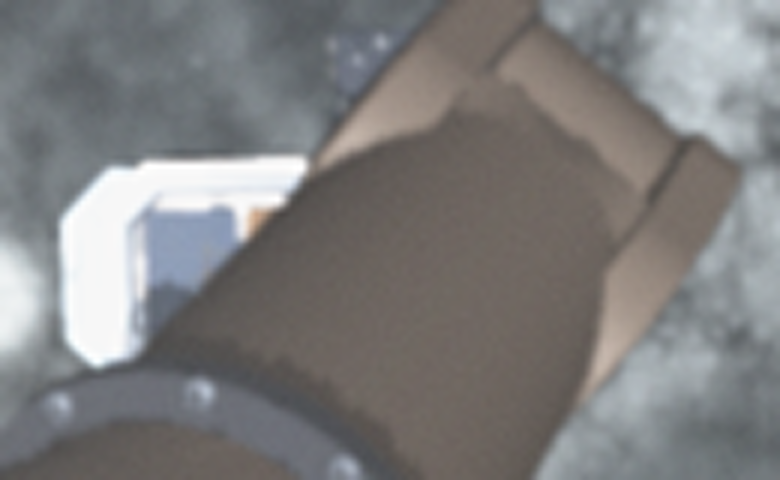

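{"method": "send_rows", "body": {
  "steps": [
    [0.75,0,0,0.3,0],
    [0.75,0,0,0.6,0],
    [0.75,0,0,0.9,0],
    [0.75,0,0,1.2,0],
    [0.75,0,0,1.2,0]
  ]
}}

```text
clock: 11.58
position: [0.447, -0.0935, 0.0437]
ee_rot: [-1.57, -0.008, 0.008]
force: [-0.6, 0.1, 0.0]
width: 0.753
```

```bash
python3 - <<'E'
from h import *
st()
b=imaging.get_image("scene");cv2.imwrite("pics/s12.png",b)
a=imaging.get_image("top");cv2.imwrite("pics/t12.png",a)
crop(b,"pics/s12c.png",270,160,140,110,5)
crop(a,"pics/t12c.png",290,180,130,80,6)
E
```

```text
t 11.57 pos [ 0.447  -0.0935  0.0437] F [-0.6  0.1  0. ] T [-0.2  -0.01 -0.05] w 0.753 jaw ang 0.0105 q7 0.71 tool y [-0.     0.001 -1.   ]
```

View pics/s12c.png

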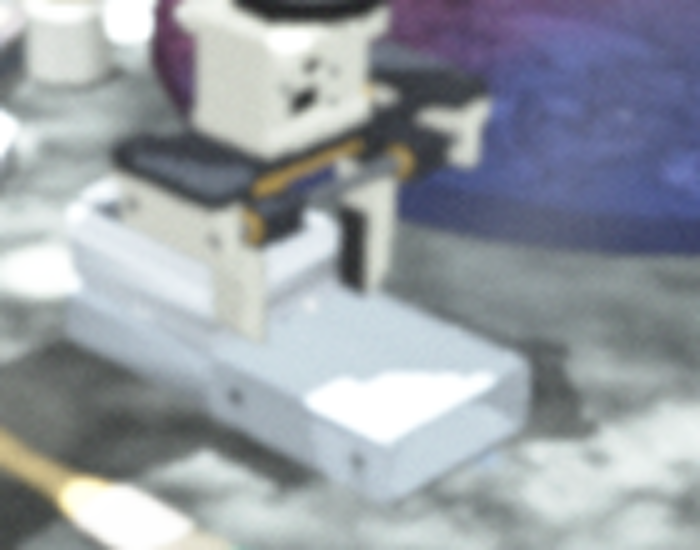

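View pics/t12c.png

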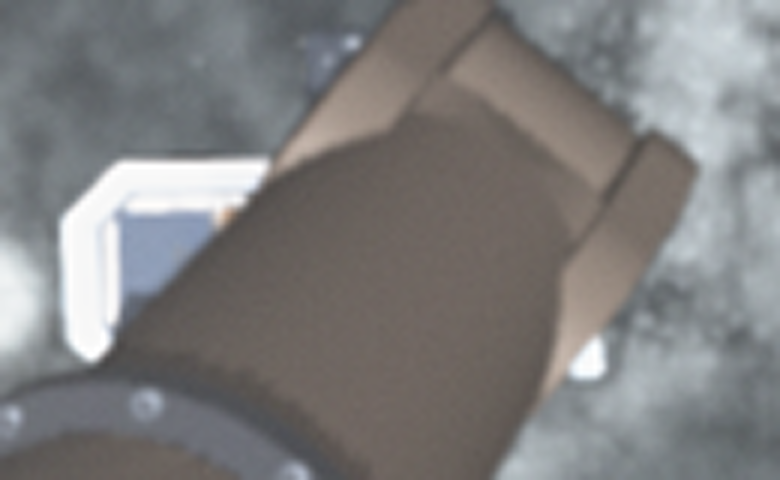

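{"method": "send_rows", "body": {
  "steps": [
    [0.75,0,0,0.1,0],
    [0.75,0,0,0.2,0],
    [0.75,0,0,0.2,0]
  ]
}}

```text
clock: 12.05
position: [0.447, -0.0919, 0.0437]
ee_rot: [-1.57, -0.008, 0.008]
force: [-0.9, -0.5, 0.8]
width: 0.748
```

{"method": "send_rows", "body": {
  "steps": [
    [0.75,0,0,0.1,0],
    [0.75,0,0,0.2,0],
    [0.75,0,0,0.2,0]
  ]
}}

```text
clock: 12.42
position: [0.4471, -0.09, 0.0438]
ee_rot: [-1.571, -0.008, 0.008]
force: [0.3, -0.4, 1.7]
width: 0.751
```

```bash
python3 - <<'E'
from h import *
st()
b=imaging.get_image("scene");cv2.imwrite("pics/s13.png",b)
a=imaging.get_image("top");cv2.imwrite("pics/t13.png",a)
crop(b,"pics/s13c.png",270,160,140,110,5)
crop(a,"pics/t13c.png",290,180,130,80,6)
E
```

```text
t 12.43 pos [ 0.4471 -0.09    0.0438] F [ 0.3 -0.4  1.7] T [-0.15  0.05  0.01] w 0.751 jaw ang 0.0101 q7 0.71 tool y [-0.  0. -1.]
```

View pics/s13c.png

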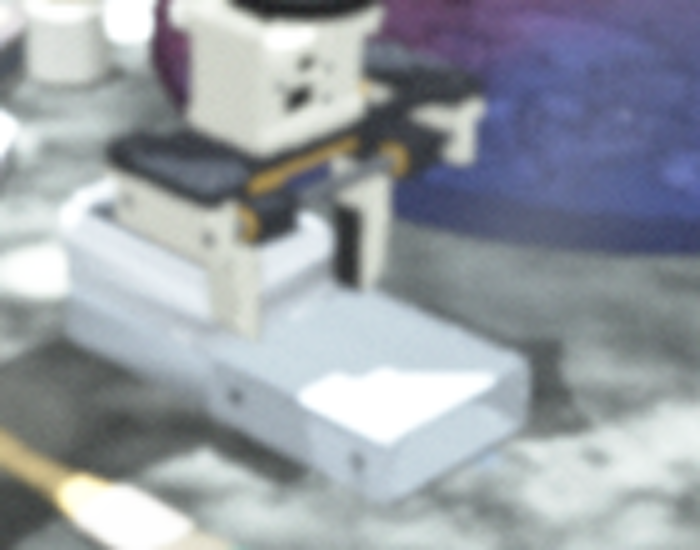

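View pics/t13c.png

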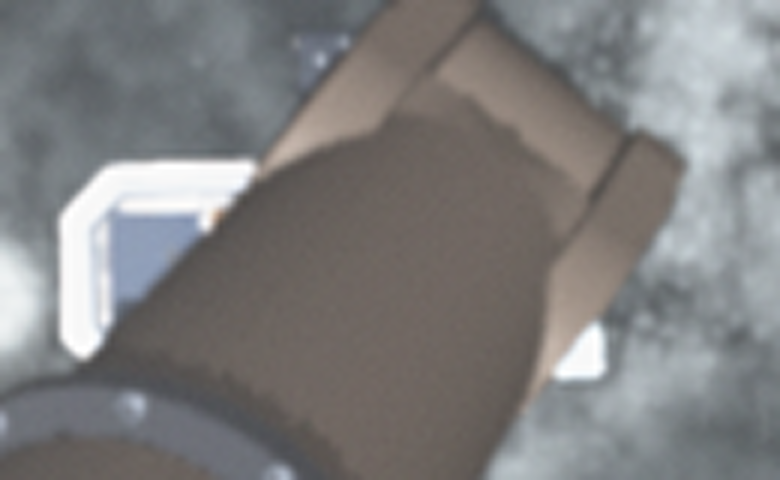

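{"method": "send_rows", "body": {
  "steps": [
    [0.75,0,0,0.1,0],
    [0.75,0,0,0.15,0],
    [0.75,0,0,0.15,0]
  ]
}}

```text
clock: 12.9
position: [0.447, -0.0886, 0.0438]
ee_rot: [-1.571, -0.008, 0.008]
force: [0.4, -0.5, 0.3]
width: 0.751
```

{"method": "send_rows", "body": {
  "steps": [
    [0.75,0,0,0.1,0],
    [0.75,0,0,0.15,0],
    [0.75,0,0,0.15,0]
  ]
}}

```text
clock: 13.28
position: [0.4471, -0.0873, 0.0438]
ee_rot: [-1.571, -0.008, 0.008]
force: [-0.1, -0.1, 0.1]
width: 0.749
```

```bash
python3 - <<'E'
from h import *
st()
b=imaging.get_image("scene");cv2.imwrite("pics/s14.png",b)
crop(b,"pics/s14c.png",270,180,100,80,7)
E
```

```text
t 13.28 pos [ 0.4471 -0.0873  0.0438] F [-0.1 -0.1  0.1] T [-0.24 -0.01 -0.12] w 0.749 jaw ang 0.0098 q7 0.70 tool y [ 0. -0. -1.]
```

View pics/s14c.png

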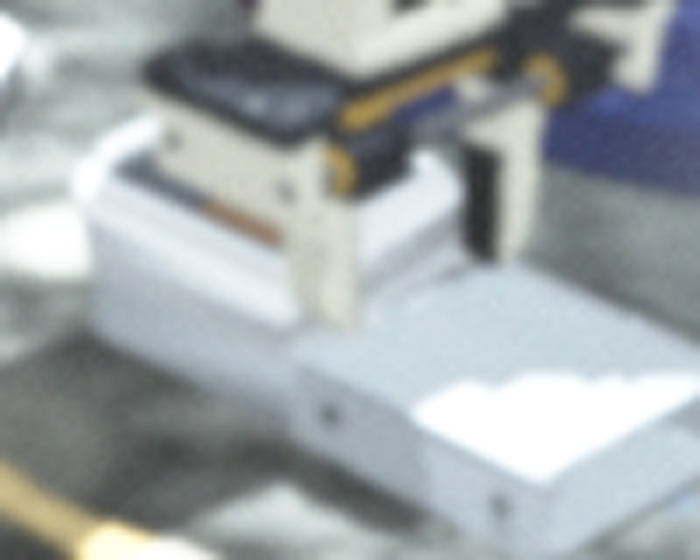

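{"method": "send_rows", "body": {
  "steps": [
    [0.75,0,0,-1,0],
    [0.75,0,-2,-3,0],
    [0,0,-7,-7,0],
    [0,0,-12,-12,0],
    [0,0,-13,-16,0],
    [0,0,-13,-17,0]
  ]
}}

```text
clock: 14.08
position: [0.4486, -0.2615, 0.1756]
ee_rot: [-1.573, -0.007, 0.002]
force: [-1.0, -0.5, 0.5]
width: 0.365
```

```bash
python3 - <<'E'
from h import *
st()
for n,c in(("top",(290,195,110,65,7)),("scene",(270,180,110,80,7))):
    a=np.mean([imaging.get_image(n).astype(float) for _ in range(4)],0)
    np.save(f"pics/{n}15.npy",a); b=np.clip((a-120)*2,0,255).astype(np.uint8); crop(b,f"pics/{n}15c.png",*c)
E
```

```text
t 14.07 pos [ 0.4486 -0.2615  0.1756] F [-1.  -0.5  0.5] T [-0.06  0.09 -0.03] w 0.365 jaw ang 0.0055 q7 0.84 tool y [ 0.003 -0.003 -1.   ]
```

View pics/top15c.png

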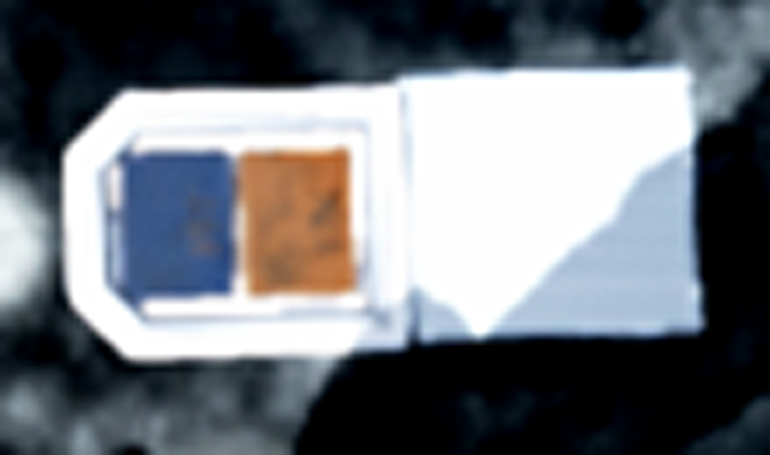

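View pics/scene15c.png

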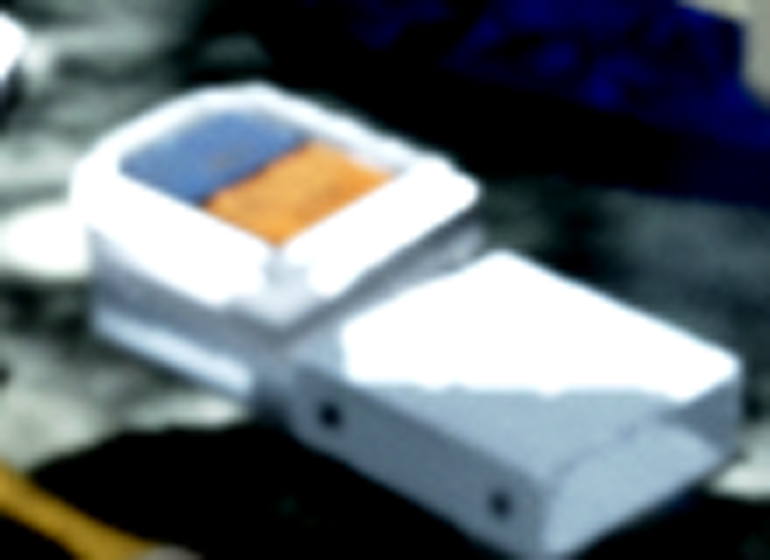

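```bash
cat >> h.py <<'E'
k_=.115-.022-.0155*2**.5
RIM=[(-.0495,-.0345),(-.0495,.0345),(k_-.0345,.0345),(.0495,k_-.0495),(.0495,-(k_-.0495)),(k_-.0345,-.0345)]
ko=.115-.022
OUT=[(.043,.05),(.065,.028),(.065,-.028),(.043,-.05)]
E
python3 - <<'E'
from h import *
a=np.load("pics/top15.npy"); g=a.min(2)
o=[c7(u) for u in[(360,358),(128,358),(66,298),(64,155),(126,90),(390,83)]]
E=[edge(g,o[i],o[i+1],w=2) for i in range(5)]; print([e[1] for e in E])
Q=np.array([inter(E[i][0],E[i+1][0]) for i in range(4)])
for z in(.052,.060):
    W=ray("top",Q,z); print(z,fit(OUT,W))
E
```

```text
[np.float32(0.097308755), np.float32(0.01184361), np.float32(0.08285558), np.float32(0.044279598), np.float32(0.18360649)]
0.052 (array([ 0.4424256 , -0.01089111]), np.float64(1.565248695630361), array([[-1.79759297, -0.74611113],
       [-0.67095022,  0.8752679 ],
       [ 0.9098302 ,  0.10824691],
       [ 1.55871299, -0.23740368]]))
0.06 (array([ 0.44195693, -0.01135536]), np.float64(1.565248695630361), array([[-1.40002048, -0.65818645],
       [-0.45161315,  0.7830356 ],
       [ 0.68772605,  0.02427679],
       [ 1.16390758, -0.14912594]]))
```

```bash
cat >> h.py <<'E'
def colc(a,col,roi):
    x0,y0,x1,y1=roi; s=cv2.resize(a[y0:y1,x0:x1].astype(np.float32),None,fx=4,fy=4,interpolation=cv2.INTER_LINEAR)
    b,g,r=s[...,0],s[...,1],s[...,2]; d=(r-b) if col=="r" else (b-r)
    m=(d>np.percentile(d,99)*.5).astype(np.uint8); n,l,t,c=cv2.connectedComponentsWithStats(m); i=1+np.argmax(t[1:,4])
    return (c[i]+.5)/4-.5+[x0,y0],t[i][4]/16
def tri(uvt,uvs):
    A=[];B=[]
    for n,uv in(("top",uvt),("scene",uvs)):
        K,c,M=cam(n); d=M@np.linalg.inv(K)@np.array([*uv,1]); d/=np.linalg.norm(d); Pm=np.eye(3)-np.outer(d,d); A.append(Pm);B.append(Pm@c)
    X=np.linalg.lstsq(np.vstack(A),np.hstack(B),rcond=None)[0]
    return X,[np.round(proj(n,X)[0]-uv,2) for n,uv in(("top",uvt),("scene",uvs))]
E
python3 - <<'E'
from h import *
for nm,T,S,rt,rs in(("init","pics/top_avg.npy","pics/scene_avg.npy",(325,205,375,245),(300,195,352,230)),("now","pics/top15.npy","pics/scene15.npy",(300,208,345,245),(284,192,332,220))):
    t=np.load(T);s=np.load(S)
    for col in "rb":
        ct,at=colc(t,col,rt);cs,as_=colc(s,col,rs); print(nm,col,ct,at,cs,as_,tri(ct,cs))
E
```

```text
init r [361.24100928 225.80201083] 323.25 [334.22979405 216.40649879] 180.5625 (array([ 0.44061378, -0.11465406,  0.06999724]), [array([-0.1 ,  0.11]), array([ 0.16, -0.02])])
init b [343.62605749 225.33284465] 325.0625 [320.7232747  209.46016576] 184.75 (array([ 0.44226862, -0.06705074,  0.07066238]), [array([-0.22,  0.25]), array([ 0.35, -0.03])])
now r [332.07612744 226.24297866] 310.4375 [311.82699183 207.23438032] 183.5625 (array([ 0.44075472, -0.03622044,  0.06609164]), [array([-0.17,  0.2 ]), array([ 0.27, -0.02])])
now b [313.92773044 227.01028496] 341.0625 [299.34740859 201.46951526] 186.3125 (array([0.44035945, 0.01207945, 0.06527746]), [array([ 0.09, -0.1 ]), array([-0.14,  0.01])])
```

{"method": "send_rows", "body": {
  "steps": [
    [0,-0.3,0,5,0],
    [0,-0.7,0,11,0],
    [0,-0.7,1,17,0],
    [0,-0.7,5,19.6,0],
    [0,-0.7,8.5,19.6,0],
    [0,-0.7,9.5,19.6,0],
    [0,-0.7,9.5,19.6,0]
  ]
}}

```text
clock: 15.35
position: [0.4396, -0.0617, 0.0789]
ee_rot: [-1.571, -0.007, 0.008]
force: [1.4, 0.7, 0.4]
width: 0.002
```

```bash
python3 - <<'E'
from h import *
to([.4412,-.0645,.062])
E
```

```text
t 15.35 pos [ 0.4396 -0.0617  0.0789] F [1.4 0.7 0.4] T [-0.12  0.03 -0.07] w 0.002 jaw ang 0.0090 q7 0.56 tool y [-0.001 -0.    -1.   ]
shift cm (tool xyz) [ 0.16  1.69 -0.28]
```

{"method": "send_rows", "body": {
  "steps": [
    [0,0.1,0.6,-0.3,0],
    [0,0.1,1.0,-0.3,0],
    [0,0.1,1.2,-0.3,0],
    [0,0.1,1.2,-0.3,0]
  ]
}}

```text
clock: 15.85
position: [0.4408, -0.0643, 0.0668]
ee_rot: [-1.571, -0.008, 0.008]
force: [1.4, 0.2, -0.0]
width: 0.006
```

{"method": "send_rows", "body": {
  "steps": [
    [0,0,0.15,0,0],
    [0,0,0.3,0,0],
    [0,0,0.3,0,0]
  ]
}}

```text
clock: 16.23
position: [0.4414, -0.0643, 0.0649]
ee_rot: [-1.569, -0.009, 0.006]
force: [-6.1, 0.4, 28.4]
width: 0.006
```

{"method": "send_rows", "body": {
  "steps": [
    [0,0,0.15,0,0],
    [0,0,0.3,0,0],
    [0,0,0.3,0,0]
  ]
}}

```text
clock: 16.6
position: [0.4421, -0.065, 0.0638]
ee_rot: [-1.568, -0.009, 0.004]
force: [-15.6, 0.4, 70.5]
width: 0.006
```

{"method": "send_rows", "body": {
  "steps": [
    [0,0,-0.5,0,0],
    [0,0,-1.5,0,0],
    [0,0,-5,-4,0],
    [0,0,-9,-10,0],
    [0,0,-11,-15,0],
    [0,0,-11,-19,0]
  ]
}}

```text
clock: 17.35
position: [0.4433, -0.257, 0.173]
ee_rot: [-1.572, -0.01, 0.005]
force: [-0.0, 0.2, -0.2]
width: 0.002
```

```bash
python3 - <<'E'
from h import *
st()
for n,c in(("top",(290,195,110,65,7)),("scene",(270,180,110,80,7))):
    a=np.mean([imaging.get_image(n).astype(float) for _ in range(4)],0)
    np.save(f"pics/{n}16.npy",a); b=np.clip((a-90)*1.7,0,255).astype(np.uint8); crop(b,f"pics/{n}16c.png",*c)
t=np.load("pics/top16.npy");s=np.load("pics/scene16.npy")
for col in "rb":
        ct,at=colc(t,col,(300,208,345,245));cs,as_=colc(s,col,(284,192,332,220)); print(col,ct,at,cs,as_,tri(ct,cs))
E
```

```text
t 17.35 pos [ 0.4433 -0.257   0.173 ] F [-0.   0.2 -0.2] T [-0.01  0.03  0.08] w 0.002 jaw ang 0.0093 q7 0.84 tool y [ 0.003 -0.001 -1.   ]
r [332.79818436 225.75553671] 313.25 [312.92257463 208.01738467] 184.25 (array([ 0.44228946, -0.03835446,  0.06411226]), [array([-0.12,  0.14]), array([ 0.2 , -0.01])])
b [315.31037755 226.37884539] 312.875 [299.79410739 201.72890516] 179.25 (array([0.44101761, 0.0091576 , 0.06540606]), [array([-0.22,  0.26]), array([ 0.35, -0.02])])
```

View pics/top16c.png

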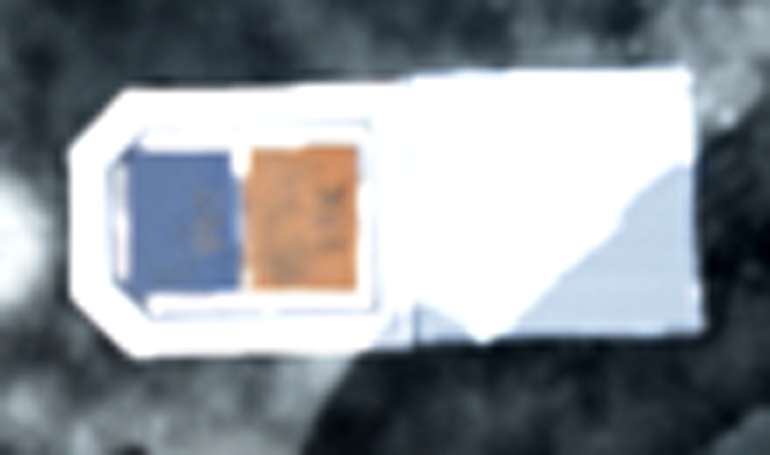

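View pics/scene16c.png

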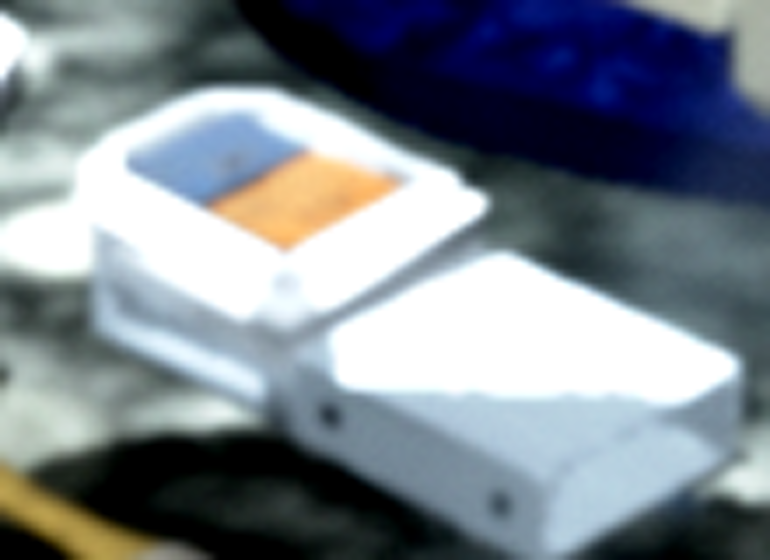

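{"method": "send_rows", "body": {
  "steps": [
    [0,-0.1,0,5,0],
    [0,-0.2,0,11,0],
    [0,-0.2,1,17,0],
    [0,-0.2,5,18.9,0],
    [0,-0.2,8.5,18.9,0],
    [0,-0.2,9.8,18.9,0],
    [0,-0.2,10.4,18.9,0],
    [0,-0.2,10.4,18.9,0]
  ]
}}

```text
clock: 18.75
position: [0.4392, -0.0657, 0.0673]
ee_rot: [-1.571, -0.008, 0.007]
force: [-0.3, 0.3, 0.0]
width: 0.004
```

{"method": "send_rows", "body": {
  "steps": [
    [0,0,0.1,0,0],
    [0,0,0.2,0,0],
    [0,0,0.2,0,0]
  ]
}}

```text
clock: 19.12
position: [0.4396, -0.0655, 0.0653]
ee_rot: [-1.571, -0.009, 0.006]
force: [0.5, -1.4, 5.3]
width: 0.009
```

{"method": "send_rows", "body": {
  "steps": [
    [0,0,0.1,0,0],
    [0,0,0.15,0,0],
    [0,0,0.15,0,0]
  ]
}}

```text
clock: 19.5
position: [0.44, -0.0656, 0.0646]
ee_rot: [-1.57, -0.009, 0.005]
force: [-2.6, 0.1, 21.4]
width: 0.003
```

{"method": "send_rows", "body": {
  "steps": [
    [0,0,-0.5,0,0],
    [0,0,-1.2,0,0],
    [0,0,-1.2,5,0],
    [0,0.2,-1.2,10.5,0],
    [0,0.2,-0.6,10.5,0],
    [0,0.2,0,10.5,0],
    [0,0.2,0,10.5,0]
  ]
}}

```text
clock: 20.38
position: [0.4404, 0.0392, 0.0634]
ee_rot: [-1.57, -0.008, 0.006]
force: [0.9, -0.1, 0.1]
width: 0.006
```

```bash
python3 - <<'E'
from h import *
to([.4412,.039,.062])
E
```

```text
t 20.38 pos [0.4404 0.0392 0.0634] F [ 0.9 -0.1  0.1] T [-0.1   0.03 -0.  ] w 0.006 jaw ang 0.0089 q7 0.37 tool y [ 0.001  0.    -1.   ]
shift cm (tool xyz) [ 0.08  0.14 -0.02]
```

{"method": "send_rows", "body": {
  "steps": [
    [0,0,0.1,0,0],
    [0,0,0.2,0,0],
    [0,0,0.2,0,0]
  ]
}}

```text
clock: 20.75
position: [0.441, 0.0388, 0.0623]
ee_rot: [-1.57, -0.008, 0.004]
force: [-1.4, 3.4, 19.1]
width: 0.006
```

{"method": "send_rows", "body": {
  "steps": [
    [0,0,0.1,0,0],
    [0,0,0.15,0,0],
    [0,0,0.15,0,0]
  ]
}}

```text
clock: 21.12
position: [0.4412, 0.0387, 0.0617]
ee_rot: [-1.568, -0.008, 0.003]
force: [-8.1, 2.1, 43.4]
width: 0.002
```

{"method": "send_rows", "body": {
  "steps": [
    [0,0,-0.5,0,0],
    [0,0,-1.5,0,0],
    [0,0,-1.5,-5,0],
    [0,0,-1.5,-10.4,0],
    [0,0,-0.5,-10.4,0],
    [0,-0.1,0,-10.4,0],
    [0,-0.1,0,-10.4,0]
  ]
}}

```text
clock: 22.0
position: [0.4405, -0.0664, 0.0615]
ee_rot: [-1.572, -0.008, 0.004]
force: [-9.9, -9.8, 43.8]
width: 0.006
```

{"method": "send_rows", "body": {
  "steps": [
    [0,0,-0.5,0,0],
    [0,0,-2,0,0],
    [0,0,-6,-5,0],
    [0,0,-9,-10,0],
    [0,0,-11,-15,0],
    [0,0,-11,-19,0],
    [0,0,-11,-19,0]
  ]
}}

```text
clock: 22.88
position: [0.4411, -0.2569, 0.1707]
ee_rot: [-1.573, -0.005, 0.004]
force: [-0.2, 1.7, -0.1]
width: 0.004
```

```bash
python3 - <<'E'
from h import *
st()
for n,c in(("top",(290,195,110,65,7)),("scene",(270,180,110,80,7))):
    a=np.mean([imaging.get_image(n).astype(float) for _ in range(4)],0)
    np.save(f"pics/{n}17.npy",a); b=np.clip((a-90)*1.7,0,255).astype(np.uint8); crop(b,f"pics/{n}17c.png",*c)
t=np.load("pics/top17.npy");s=np.load("pics/scene17.npy")
for col in "rb":
        ct,at=colc(t,col,(300,208,345,245));cs,as_=colc(s,col,(284,192,332,222)); print(col,ct,at,cs,as_,tri(ct,cs))
E
```

```text
t 22.88 pos [ 0.4411 -0.2569  0.1707] F [-0.2  1.7 -0.1] T [-0.11  0.06  0.05] w 0.004 jaw ang 0.0059 q7 0.83 tool y [ 0.    -0.002 -1.   ]
r [332.23677665 224.68439086] 307.8125 [313.22286218 208.80629929] 150.5625 (array([ 0.44522766, -0.03677447,  0.06029289]), [array([-0.19,  0.22]), array([ 0.32, -0.02])])
b [314.67713876 225.37658616] 305.375 [300.70482172 202.78808752] 154.25 (array([0.44451817, 0.01054835, 0.06064019]), [array([-0.07,  0.08]), array([ 0.11, -0.01])])
```

View pics/top17c.png

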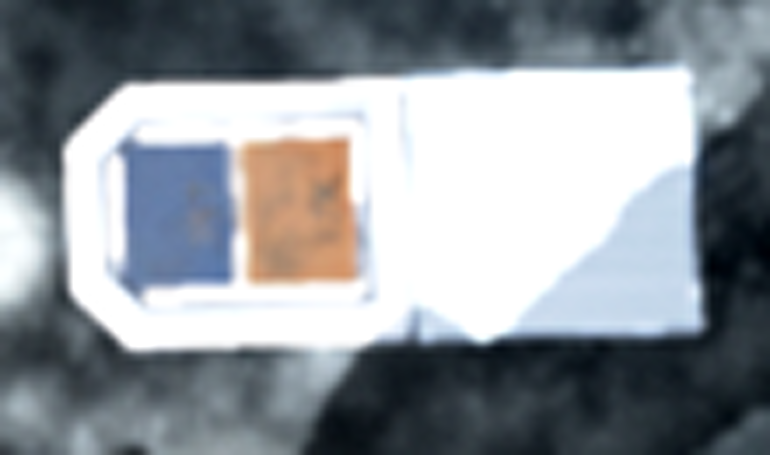

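View pics/scene17c.png

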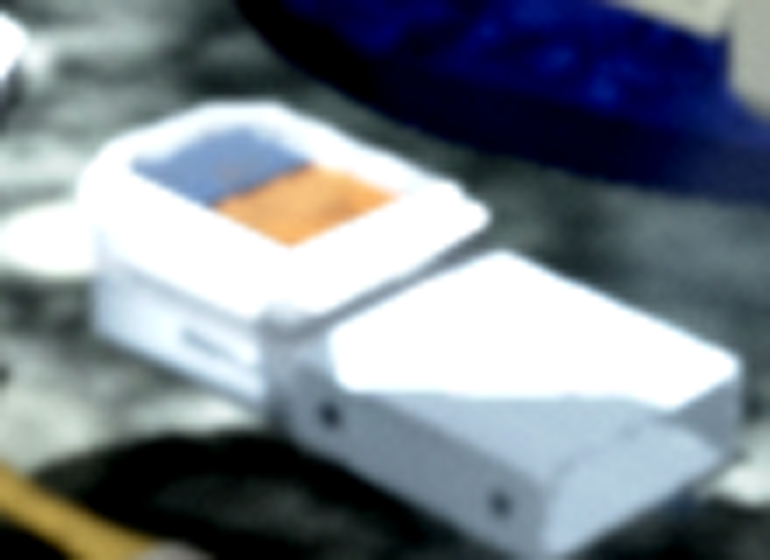

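```bash
python3 - <<'E'
from h import *
t=np.load("pics/top_avg.npy");s=np.load("pics/scene_avg.npy")
x0,y0,x1,y1=215,203,255,245
u=cv2.resize(t[y0:y1,x0:x1].max(2).astype(np.float32),None,fx=6,fy=6,interpolation=cv2.INTER_LINEAR)
m=(u<130).astype(np.uint8); n,l,q,c=cv2.connectedComponentsWithStats(m)
h,w=m.shape
for i in range(1,n):
    if q[i][4]<300 or q[i][0]<=0 or q[i][0]+q[i][2]>=w or q[i][1]<=0 or q[i][1]+q[i][3]>=h: continue
    cc=(c[i]+.5)/6-.5+[x0,y0]; ys,xs=np.nonzero(l==i)
    pts=np.c_[(xs+.5)/6-.5+x0,(ys+.5)/6-.5+y0]; W=ray("top",pts,.049)[:,:2]
    rect=cv2.minAreaRect(W.astype(np.float32)); C=np.cov(W.T);e,V=np.linalg.eigh(C)
    print(q[i],cc,W.mean(0),rect,"yaw",np.arctan2(V[1,1],V[0,1]),np.sqrt(12*e))
crop(s.astype(np.uint8),"pics/lids.png",215,165,70,50,10)
crop(t.astype(np.uint8),"pics/lidt.png",205,193,65,65,9)
E
```

```text
[  54   56  110  133 3823] [232.49104107 222.85898945] [0.45624603 0.23664629] ((0.45614004135131836, 0.23629531264305115), (0.07389982044696808, 0.0126140546053648), 36.16064453125) yaw -2.5041112458631165 [0.01116751 0.0727777 ]
```

View pics/lids.png

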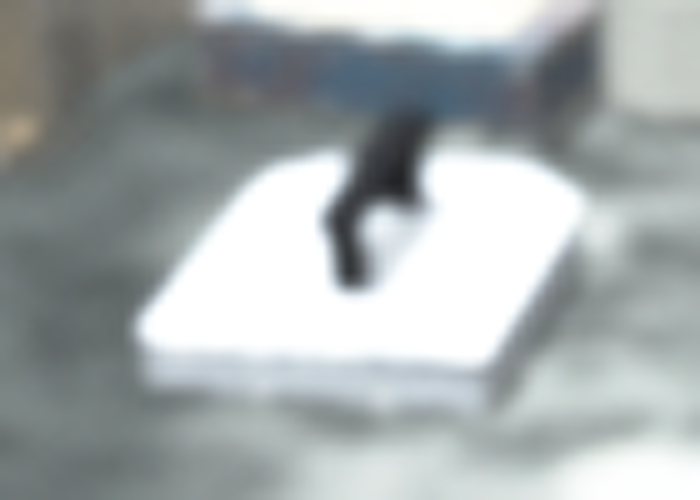

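View pics/lidt.png

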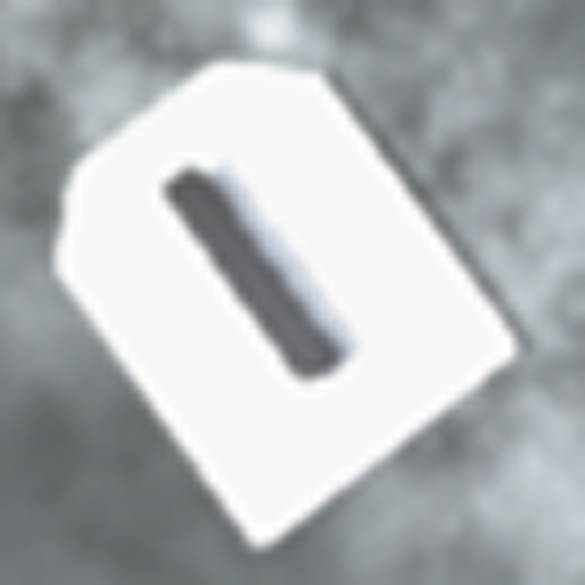

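{"method": "send_rows", "body": {
  "steps": [
    [1,0.2,0,6,0],
    [1,0.4,0,12,0.15],
    [1,0.6,0,18,0.32],
    [1,0.8,0,24,0.49],
    [1,1,0,30,0.66],
    [1,1.3,0,36,0.83],
    [1,1.6,0,42,0.939],
    [1,1.8,2,47,0.939],
    [1,1.8,4,49.4,0.939],
    [1,1.8,4,49.4,0.939],
    [1,1.8,4,49.4,0.939]
  ]
}}

```text
clock: 24.65
position: [0.4549, 0.2389, 0.1302]
ee_rot: [-1.447, 0.725, -0.726]
force: [-0.4, -0.8, 0.8]
width: 0.998
```

```bash
python3 - <<'E'
from h import *
to([.4562,.2366,.025])
E
```

```text
t 24.65 pos [0.4549 0.2389 0.1302] F [-0.4 -0.8  0.8] T [-0.07  0.14  0.04] w 0.998 jaw ang -0.9298 q7 -0.86 tool y [ 0. -0. -1.]
shift cm (tool xyz) [ 0.26 10.52 -0.04]
```

{"method": "send_rows", "body": {
  "steps": [
    [1,0.25,3,0,0],
    [1,0.25,6.5,0,0],
    [1,0.25,9,0,0],
    [1,0.25,10.4,0,0],
    [1,0.25,10.4,0,0]
  ]
}}

```text
clock: 25.28
position: [0.4565, 0.2371, 0.026]
ee_rot: [-1.446, 0.726, -0.726]
force: [-0.7, -0.8, -0.0]
width: 0.997
```

{"method": "send_rows", "body": {
  "steps": [
    [0,0,0,0,0],
    [0,0,0,0,0],
    [0,0,0,0,0],
    [0,0,0,0,0],
    [0,0,0,0,0],
    [0,0,0,0,0],
    [0,0,0,0,0]
  ],
  "squeeze": 30
}}

```text
clock: 26.15
position: [0.4563, 0.2379, 0.0258]
ee_rot: [-1.447, 0.725, -0.725]
force: [-0.1, -0.1, 0.8]
width: 0.287
```

{"method": "send_rows", "body": {
  "steps": [
    [0,0,-2,0,0],
    [0,0,-5,0,0],
    [0,0,-9,0,0],
    [0,0,-11,0,0],
    [0,0,-11,0,0]
  ]
}}

```text
clock: 26.78
position: [0.4566, 0.2385, 0.1363]
ee_rot: [-1.445, 0.724, -0.725]
force: [-0.3, -0.8, -3.8]
width: 0.162
```

```bash
python3 - <<'E'
from h import *
st()
b=imaging.get_image("scene");cv2.imwrite("pics/s18.png",b);crop(b,"pics/s18c.png",180,80,200,150,4)
E
```

```text
t 26.77 pos [0.4566 0.2385 0.1363] F [-0.3 -0.8 -3.8] T [-0.09  0.08 -0.  ] w 0.162 jaw ang -0.9284 q7 -0.86 tool y [ 0.001  0.001 -1.   ]
```

View pics/s18c.png

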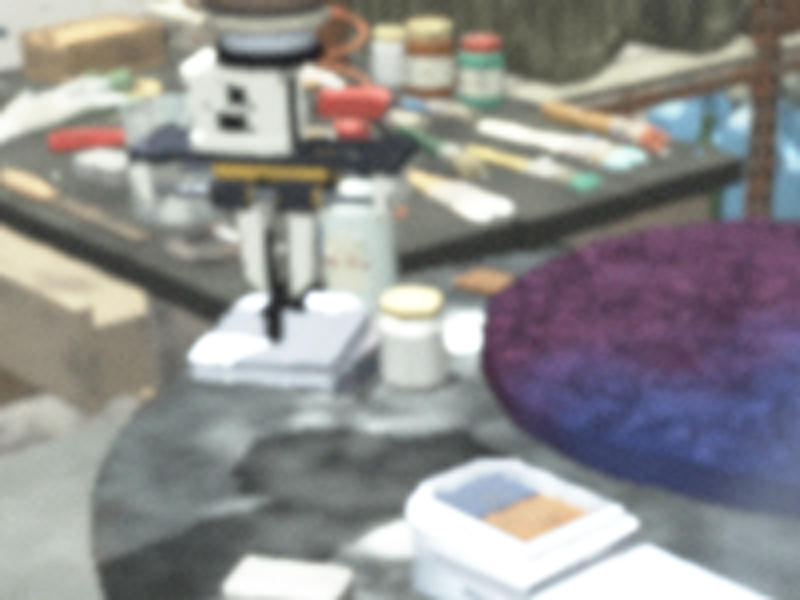

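{"method": "send_rows", "body": {
  "steps": [
    [0,0,5,0,0],
    [0,0,8.5,0,0],
    [0,0,9.8,0,0],
    [0,0,9.8,0,0]
  ]
}}

```text
clock: 27.32
position: [0.4557, 0.2376, 0.0363]
ee_rot: [-1.448, 0.726, -0.724]
force: [0.3, 0.2, -3.7]
width: 0.17
```

{"method": "send_rows", "body": {
  "steps": [
    [0,0,0.4,0,0],
    [0,0,0.6,0,0],
    [0,0,0.6,0,0]
  ]
}}

```text
clock: 27.7
position: [0.4569, 0.2384, 0.0332]
ee_rot: [-1.443, 0.726, -0.724]
force: [-8.3, 0.5, 36.8]
width: 0.171
```

{"method": "send_rows", "body": {
  "steps": [
    [0.5,0,-0.1,0,0],
    [0.5,0,-0.1,0,0],
    [0.5,0,-0.1,0,0],
    [0.5,0,0.4,0,0],
    [0.5,0,0.5,0,0],
    [0.5,0,0.5,0,0]
  ]
}}

```text
clock: 28.45
position: [0.4562, 0.2378, 0.0266]
ee_rot: [-1.447, 0.725, -0.725]
force: [0.9, -0.8, -0.3]
width: 0.498
```

{"method": "send_rows", "body": {
  "steps": [
    [0,0,0,0,0],
    [0,0,0,0,0],
    [0,0,0,0,0],
    [0,0,0,0,0],
    [0,0,0,0,0],
    [0,0,0,0,0],
    [0,0,0,0,0]
  ],
  "squeeze": 30
}}

```text
clock: 29.32
position: [0.4563, 0.238, 0.0268]
ee_rot: [-1.446, 0.725, -0.725]
force: [-0.6, 0.5, 1.2]
width: 0.172
```

{"method": "send_rows", "body": {
  "steps": [
    [0,0,-2,0,0],
    [0,0,-6,0,0],
    [0,0,-10,0,0],
    [0,0,-11,0,0],
    [0,0,-11,0,0]
  ]
}}

```text
clock: 29.95
position: [0.456, 0.2382, 0.1365]
ee_rot: [-1.446, 0.725, -0.724]
force: [0.2, 1.1, -3.5]
width: 0.173
```

```bash
python3 - <<'E'
from h import *
to([.4449,-.0131,.1375])
b=imaging.get_image("scene");cv2.imwrite("pics/s19.png",b);crop(b,"pics/s19c.png",215,130,80,60,8)
b=imaging.get_image("top");cv2.imwrite("pics/t19.png",b);crop(b,"pics/t19c.png",190,180,100,75,8)
E
```

```text
t 29.95 pos [0.456  0.2382 0.1365] F [ 0.2  1.1 -3.5] T [-0.1   0.12  0.  ] w 0.173 jaw ang -0.9284 q7 -0.86 tool y [-0.     0.001 -1.   ]
shift cm (tool xyz) [ 19.46  -0.12 -15.94]
```

View pics/t19c.png

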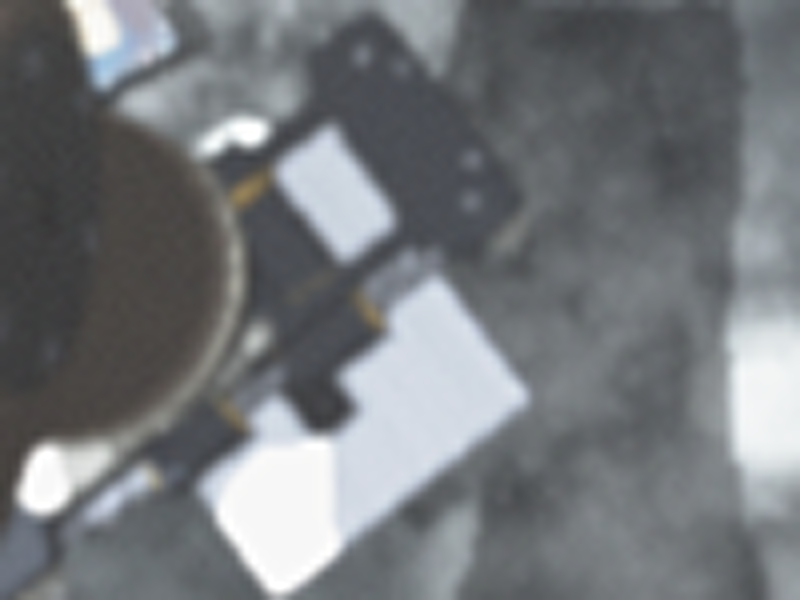

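View pics/s19c.png

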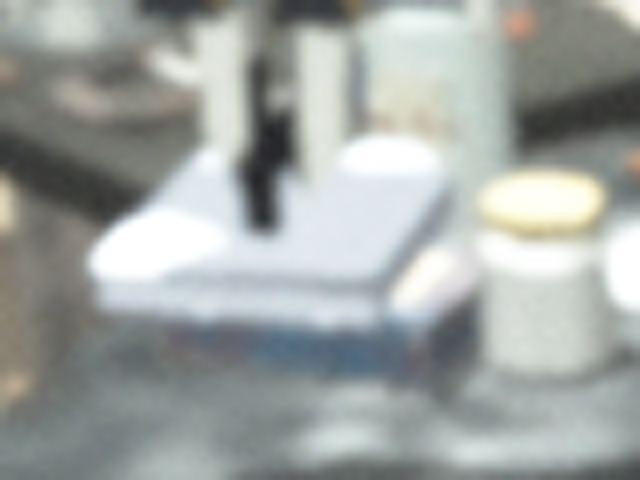

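```bash
python3 - <<'E'
from h import *
im=cv2.imread("pics/t19.png").astype(float); g=im.min(2)
P=[c7(u,8,(190,180)) for u in((440,280),(530,395),(278,597),(205,495))]
E=[edge(g,P[i],P[i+1],w=1.8) for i in range(3)];print([e[1] for e in E])
A=inter(E[0][0],E[1][0]);B=inter(E[1][0],E[2][0])
W=ray("top",[A,B],.129)[:,:2];print(W,np.hypot(*(W[0]-W[1])))
d=W[1]-W[0]; yaw=np.arctan2(d[1],d[0])-np.pi/2; m=W.mean(0); ux=np.array([np.cos(yaw),np.sin(yaw)])
c=m+.065*ux; tcp=np.array([.456,.2382]); print("yaw",yaw,"c",c,"tcp-c in lid xy mm",(tcp-c)@ux*1000,(tcp-c)@[-ux[1],ux[0]]*1000)
E
```

```text
[np.float32(0.078792274), np.float32(0.124299586), np.float32(0.10242702)]
[[0.43276162 0.15756969]
 [0.37015364 0.23798021]] 0.10190981194030488
yaw 0.6615579139626719 c [0.45274498 0.2377075 ] tcp-c in lid xy mm 2.8708989245214287 -1.6111127624769586
```

{"method": "send_rows", "body": {
  "steps": [
    [0,2,-0.5,-1.6,-0.05],
    [0,4.5,-0.5,-3.7,-0.18],
    [0,7.5,-0.5,-6.1,-0.32],
    [0,10.5,-0.5,-8.6,-0.48],
    [0,13.5,-0.5,-11.1,-0.64],
    [0,16.5,-0.5,-13.5,-0.8],
    [0,18.5,0.5,-15.2,-0.9],
    [0,19.3,2,-15.8,-0.94],
    [0,19.3,3.1,-15.8,-0.94],
    [0,19.3,3.1,-15.8,-0.94],
    [0,19.3,3.1,-15.8,-0.94]
  ]
}}

```text
clock: 31.42
position: [0.4454, -0.0107, 0.1057]
ee_rot: [-1.571, -0.009, 0.009]
force: [0.2, -0.1, -3.6]
width: 0.173
```

```bash
python3 - <<'E'
from h import *
to([.4449,-.0116,.0895])
b=imaging.get_image("scene");cv2.imwrite("pics/s20.png",b);crop(b,"pics/s20c.png",260,160,110,90,7)
b=imaging.get_image("top");cv2.imwrite("pics/t20.png",b);crop(b,"pics/t20c.png",280,185,110,75,7)
E
```

```text
t 31.43 pos [ 0.4454 -0.0107  0.1057] F [ 0.2 -0.1 -3.6] T [-0.14  0.04 -0.01] w 0.173 jaw ang 0.0114 q7 0.38 tool y [-0. -0. -1.]
shift cm (tool xyz) [-0.05  1.62 -0.09]
```

View pics/s20c.png

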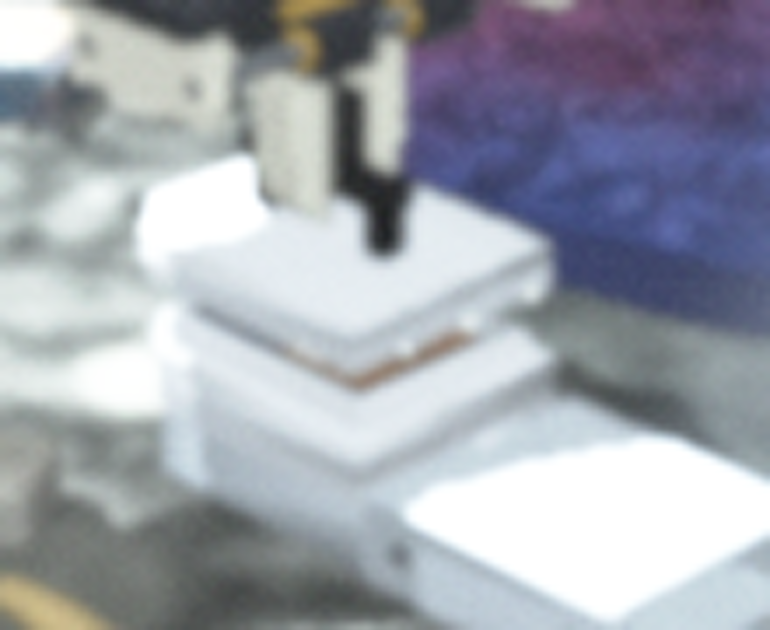

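View pics/t20c.png

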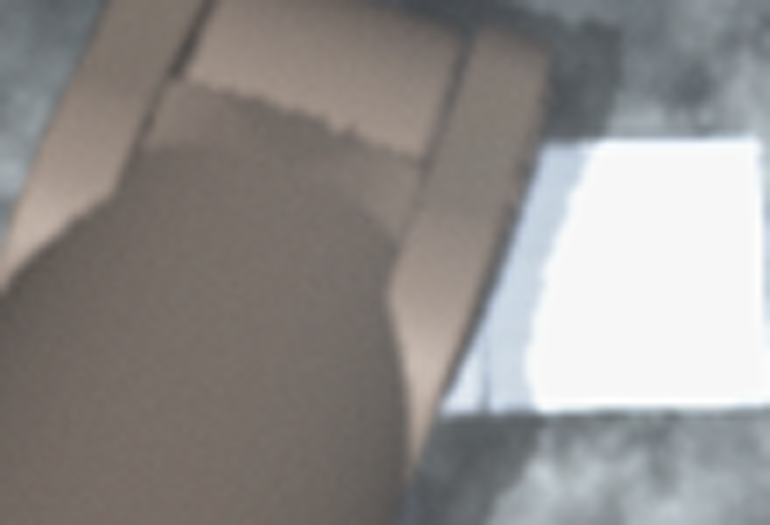

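```bash
python3 - <<'E'
from h import *
f=lambda u:c7(u,7,(260,160))
print("lid near-back corner",ray("scene",f((343,340)),.098),"lid far-back",ray("scene",f((552,243)),.098))
M=np.array([[np.cos(1.583),-np.sin(1.583)],[np.sin(1.583),np.cos(1.583)]])
for nm,c in(("tray",(.4449,-.0131)),("lidexp",(.4454,-.0122))):
    for p,z in(((-.065,.05),.098),((-.065,-.05),.098),((-.065,.05),.052),((-.0495,.0345),.062),((-.0585,.0435),.062),((-.0585,-.0435),.062)):
        w=np.array(c)+M@p; print(nm,p,z,w,(proj("scene",[*w,z])[0]-[260,160]+.5)*7-.5)
E
```

```text
lid near-back corner [[ 0.38791406 -0.08020495  0.098     ]] lid far-back [[ 0.49484219 -0.07538227  0.098     ]]
tray (-0.065, 0.05) 0.098 [ 0.39569694 -0.07870533] [356.81592684 331.40680301]
tray (-0.065, -0.05) 0.098 [ 0.4956895  -0.07748499] [557.87082851 244.11303044]
tray (-0.065, 0.05) 0.052 [ 0.39569694 -0.07870533] [357.23428804 450.57426004]
tray (-0.0495, 0.0345) 0.062 [ 0.41100664 -0.06301733] [358.40560556 395.25356359]
tray (-0.0585, 0.0435) 0.062 [ 0.40211714 -0.07212649] [357.67892899 412.41746488]
tray (-0.0585, -0.0435) 0.062 [ 0.48911066 -0.0710648 ] [530.20593349 333.60001975]
lidexp (-0.065, 0.05) 0.098 [ 0.39619694 -0.07780533] [356.07653199 330.08700832]
lidexp (-0.065, -0.05) 0.098 [ 0.4961895  -0.07658499] [557.01561439 242.93529034]
lidexp (-0.065, 0.05) 0.052 [ 0.39619694 -0.07780533] [356.50794781 449.18148564]
lidexp (-0.0495, 0.0345) 0.062 [ 0.41150664 -0.06211733] [357.68837083 393.92440648]
lidexp (-0.0585, 0.0435) 0.062 [ 0.40261714 -0.07122649] [356.95482961 411.06059032]
lidexp (-0.0585, -0.0435) 0.062 [ 0.48961066 -0.0701648 ] [529.38353326 332.369069  ]
```

{"method": "send_rows", "body": {
  "steps": [
    [0,-0.05,0.6,-0.1,0],
    [0,-0.05,1.2,-0.1,0],
    [0,-0.05,1.5,-0.1,0],
    [0,-0.05,1.5,-0.1,0]
  ]
}}

```text
clock: 32.02
position: [0.4446, -0.0124, 0.0905]
ee_rot: [-1.571, -0.008, 0.009]
force: [-0.7, -0.6, -3.0]
width: 0.173
```

{"method": "send_rows", "body": {
  "steps": [
    [0,0,0.15,0,0],
    [0,0,0.3,0,0],
    [0,0,0.3,0,0]
  ]
}}

```text
clock: 32.4
position: [0.4447, -0.0123, 0.0877]
ee_rot: [-1.571, -0.008, 0.009]
force: [-0.1, -0.6, -3.0]
width: 0.17
```

{"method": "send_rows", "body": {
  "steps": [
    [0,0,0.1,0,0],
    [0,0,0.2,0,0],
    [0,0,0.2,0,0]
  ]
}}

```text
clock: 32.78
position: [0.4449, -0.0123, 0.0858]
ee_rot: [-1.571, -0.009, 0.008]
force: [-0.1, -0.3, -4.1]
width: 0.17
```

{"method": "send_rows", "body": {
  "steps": [
    [0,0,0.1,0,0],
    [0,0,0.2,0,0],
    [0,0,0.2,0,0]
  ]
}}

```text
clock: 33.15
position: [0.4454, -0.0124, 0.0839]
ee_rot: [-1.571, -0.01, 0.008]
force: [3.5, 0.5, -3.3]
width: 0.174
```

{"method": "send_rows", "body": {
  "steps": [
    [0,0.05,0.1,0,0],
    [0,0.05,0.2,0,0],
    [0,0.05,0.2,0,0]
  ]
}}

```text
clock: 33.52
position: [0.4455, -0.0123, 0.0818]
ee_rot: [-1.571, -0.009, 0.008]
force: [2.5, 0.3, -4.0]
width: 0.174
```

{"method": "send_rows", "body": {
  "steps": [
    [0,0,0.1,0,0],
    [0,0,0.2,0,0],
    [0,0,0.2,0,0]
  ]
}}

```text
clock: 33.9
position: [0.4455, -0.0123, 0.0798]
ee_rot: [-1.571, -0.009, 0.008]
force: [3.9, 0.9, -2.9]
width: 0.169
```

{"method": "send_rows", "body": {
  "steps": [
    [0,0.03,0.1,0,0],
    [0,0.03,0.15,0,0],
    [0,0.03,0.15,0,0]
  ]
}}

```text
clock: 34.28
position: [0.4457, -0.0123, 0.0787]
ee_rot: [-1.57, -0.009, 0.008]
force: [-0.2, 0.8, 9.7]
width: 0.169
```

{"method": "send_rows", "body": {
  "steps": [
    [0.5,0,-0.05,0,0],
    [0.5,0,-0.05,0,0],
    [0.5,0,-0.05,0,0],
    [0.5,0,-0.05,0,0],
    [0.5,0,-0.05,0,0]
  ]
}}

```text
clock: 34.9
position: [0.4455, -0.0123, 0.0787]
ee_rot: [-1.571, -0.008, 0.009]
force: [-0.2, 1.0, -0.6]
width: 0.5
```

{"method": "send_rows", "body": {
  "steps": [
    [0.5,0,-2,0,0],
    [0.5,0,-5,0,0],
    [0.5,0,-9,0,0],
    [0.5,0,-12,-5,0],
    [0.5,0,-12,-10,0],
    [0.5,0,-12,-16,0],
    [0.5,0,-12,-22,0],
    [0.5,0,-12,-24,0],
    [0.5,0,-12,-24,0]
  ]
}}

```text
clock: 36.02
position: [0.4475, -0.2542, 0.1987]
ee_rot: [-1.572, -0.005, 0.006]
force: [0.3, 0.2, -0.2]
width: 0.5
```

```bash
python3 - <<'E'
from h import *
st()
for n,c in(("top",(270,185,130,80,6)),("scene",(260,160,120,95,6))):
    a=imaging.get_image(n);cv2.imwrite(f"pics/{n}21.png",a);b=np.clip((a.astype(float)-60)*1.4,0,255).astype(np.uint8); crop(b,f"pics/{n}21c.png",*c)
E
```

```text
t 36.02 pos [ 0.4475 -0.2542  0.1987] F [ 0.3  0.2 -0.2] T [-0.07  0.08 -0.  ] w 0.500 jaw ang 0.0072 q7 0.81 tool y [-0.    -0.001 -1.   ]
```

View pics/top21c.png

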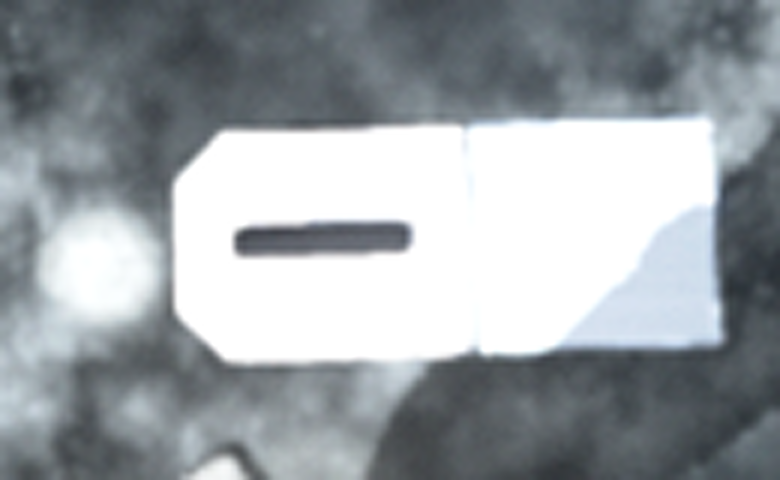

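View pics/scene21c.png

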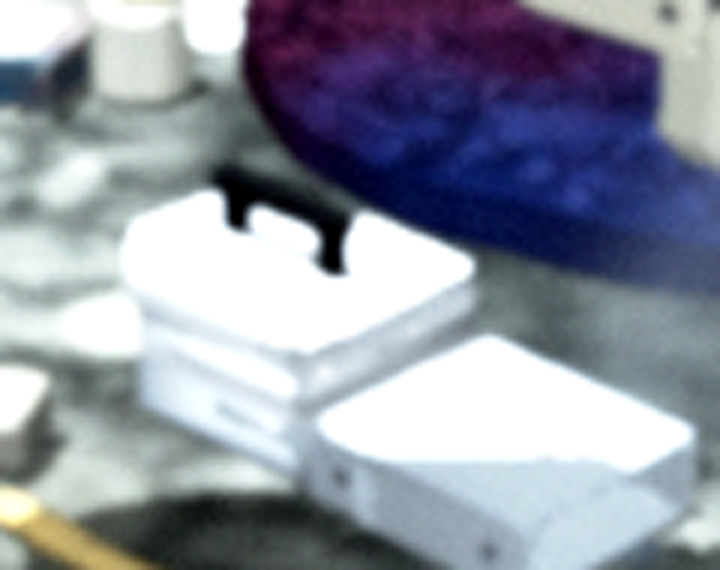

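View pics/top21.png

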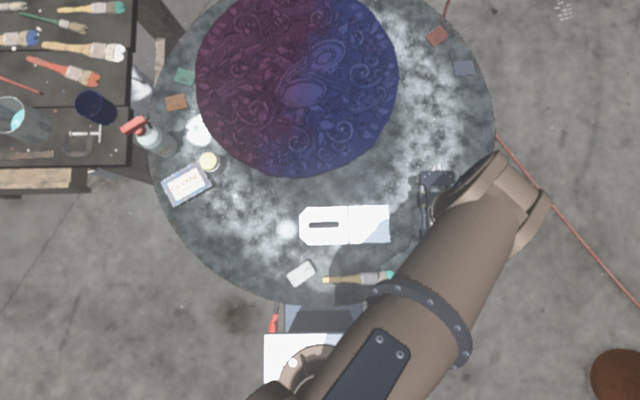

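```bash
python3 -c "
from cell import arm
print(arm.sign_off())"
```

```text
the job is handed in; nothing more can be done
None
```

The tray is home on the lowest tray of the stand, the lid is on top with its cut corners over the tray's, and I handed the job in at about 36 s. I had no verdict back.

- **Tray:** I nudged it sideways, then pushed it along and onto the block with the open fingers. The push went slightly too far, so the square end rode on the block's edge. The first presses moved it back about 2.5 mm, and pressing back, front, then back again seated it.
- **Tray check before the lid:** measured across the two views, the sample plates sat 10.0 mm lower at both ends than at the start, so the tray was fully home and level. The tray's rims met the fingers at about 62 mm, as they should.
- **Lid:** the first grip closed about 8 mm too high, so I set the lid back down and gripped it again. It then slid on with little resistance and seated at the fingertip height calculated for home. The final pictures show it level, with its cut corners over the stand's cut end.
- **Hard presses:** some finger presses reached 44 N on the tray and once about 70 N. That is over the 25 N stated as harmless, but under the 120 N wrist limit.
- **Disagreement:** my first estimate of the stand's sideways position differed by about 2 mm from where the tray finally settled, roughly the camera calibration error.
- **End state:** the gripper is open and clear, with no force on the wrist. By eye, nothing else in the last top view had moved, and I did not measure it.

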